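# Pile battery cells in the thickness-gauge fixture

### The job

Set up the cells for a thickness measurement: swing the gauge arm well aside, seat the carrier block flat in the fixture's pocket, and pile all the flat cells lying on the bench squarely on it, edges flush and tabs at the end with the copper contact blocks. Then lay the pressure plate squarely on top of the pile and swing the gauge arm fully home over it. Leave the other things on the bench where they are.

Things in the scene. Friction and masses are not known exactly. Their poses are not given: they have to be found in the camera images.
- fixture: Fixed aluminium fixture, 170 (x) x 110 (y) x 20 mm high, origin under its centre. Central pocket in its top: 104 x 60 mm, 8 mm deep, with a 28 mm wide slot from its -x end on to x = -74 mm for the carrier's tongue. Two copper contact blocks, 10 mm high, stand on top at x = 77, y = +-16 mm (contact end). Steel post 22 mm thick at x = 0, y = 145 mm bears the gauge arm.
- pocket (a point): Centre of the pocket's floor, 12 mm above the bench; axes as the fixture's (x toward the copper contact blocks, z up). The fixture's rim is 8 mm above this point.
- gauge (a joint): Angle (rad) of the gauge arm about its post, 0 to 1.5. At 0, its stop, it points to fixture -y, head over the pocket's middle; it grows counter-clockwise seen from above, at 1.5 pointing to fixture +x, clear. Slight friction (under 1 N at the knob), stays where left. Above the bench: arm 137 to 153 mm, head's underside 132, its nose's tip 124 mm.
- gauge_knob (a point): Middle of the upright round steel knob on top of the gauge head, 145 mm from the hinge axis, 175 mm above the bench; the knob is 20 mm across and stands 34 mm above the head (158 to 192 mm above the bench). Grip it from above; being round, it turns between the fingers.
- gauge_hinge (a point): A point on the upright hinge axis of the gauge arm, at the height of the knob's middle.
- carrier: Loose aluminium carrier block, 100 (x) x 56 (y) x 20 mm thick, with a tongue 24 mm wide, 20 mm long, full thickness, on its -x end; about 300 g. Origin: centre of the underside of the 100 x 56 part. Fits the pocket with 2 mm to spare each side, tongue in the slot; seated, its origin is at the pocket point and its top stands 12 mm above the fixture's rim.
- plate: Loose dark steel pressure plate, 100 (x) x 56 (y) x 10 mm thick, with a black grip bar along its x on top (50 long, 14 wide in y, 22 mm high, so 10 to 32 mm above the underside); about 300 g. Origin at the centre of the underside.
- cell_a: Loose flat rigid battery cell in a steel can, 100 (x) x 56 (y) x 12 mm thick, about 150 g, may be absent. Origin at the centre of the underside of the can as it starts; +x points to its tab end, where two metal tabs (12 mm wide, 2 mm thick) stick out 14 mm at mid thickness. Either face may be up.
- tabs_a (a point): Point between the two tabs of that cell, 60 mm from the cell's middle along its +x, at mid thickness.
- cell_b: Loose flat rigid battery cell in a steel can, 100 (x) x 56 (y) x 12 mm thick, about 150 g, may be absent. Origin at the centre of the underside of the can as it starts; +x points to its tab end, where two metal tabs (12 mm wide, 2 mm thick) stick out 14 mm at mid thickness. Either face may be up.
- tabs_b (a point): Point between the two tabs of that cell, 60 mm from the cell's middle along its +x, at mid thickness.
- cell_c: Loose flat rigid battery cell in a steel can, 100 (x) x 56 (y) x 12 mm thick, about 150 g, may be absent. Origin at the centre of the underside of the can as it starts; +x points to its tab end, where two metal tabs (12 mm wide, 2 mm thick) stick out 14 mm at mid thickness. Either face may be up.
- tabs_c (a point): Point between the two tabs of that cell, 60 mm from the cell's middle along its +x, at mid thickness.
- cell_d: Loose flat rigid battery cell in a steel can, 100 (x) x 56 (y) x 12 mm thick, about 150 g, may be absent. Origin at the centre of the underside of the can as it starts; +x points to its tab end, where two metal tabs (12 mm wide, 2 mm thick) stick out 14 mm at mid thickness. Either face may be up.
- tabs_d (a point): Point between the two tabs of that cell, 60 mm from the cell's middle along its +x, at mid thickness.
- bottle: Bystander, not part of the job: white-capped round bottle, 60 mm across, 130 mm tall. Origin at the centre of its underside.
- tape: Bystander, not part of the job: roll of tape lying flat, ring 80 mm across, 25 mm high. Origin at the centre of its underside.
- screwdriver: Bystander, not part of the job: screwdriver, 170 mm long, lying on the bench. Origin at the centre of its underside. (Its handle's axis lies along x.)
- cup: Bystander, not part of the job: white plastic cup, 70 mm across, 80 mm tall. Origin at the centre of its underside.
- coupon: Bystander, not part of the job: small square copper test coupon, 50 x 50 x 8 mm. Origin at the centre of its underside.
- weight: Bystander, not part of the job: brass cylinder, 50 mm across, 50 mm tall. Origin at the centre of its underside.
- wood_block: Bystander, not part of the job: plain wooden block, 90 x 45 x 30 mm. Origin at the centre of its underside.
Not all that is in view belongs to the job. Leave any red look-alike of the cell_a alone.

How it is judged (in metres and radians):
On the way, in this order (a step that is already met when the one before it is completed fails the run):
1. the gauge arm is swung well aside (beyond 1.0 rad) (value of joint gauge above 1 rad), for 0.2 s.
2. the carrier is seated flat in the pocket (horizontal distance between carrier and pocket below 0.004 m and z of carrier in the frame of pocket below 0.0025 m and angle between the z axis of carrier and the z axis of pocket, either way round below 0.04 rad and angle between the x axis of carrier and the x axis of pocket, either way round below 0.08 rad), for 0.2 s.
3. all cells are piled squarely on the carrier with their tabs at the contact end (all of step 2 and horizontal distance between each of cell_a, cell_b, cell_c, cell_d and carrier below 0.006 m and angle between the x axis of each of cell_a, cell_b, cell_c, cell_d and the x axis of carrier, either way round below 0.1 rad and angle between the z axis of each of cell_a, cell_b, cell_c, cell_d and the z axis of carrier, either way round below 0.05 rad and z of each of cell_a, cell_b, cell_c, cell_d in the frame of carrier above 0.015 m and x of each of tabs_a, tabs_b, tabs_c, tabs_d in the frame of pocket above 0.045 m), for 0.2 s.
4. the pressure plate lies squarely on top of the pile (all of step 3 and horizontal distance between plate and carrier below 0.006 m and angle between the x axis of plate and the x axis of carrier, either way round below 0.1 rad and angle between the z axis of plate and the z axis of carrier, either way round below 0.05 rad and z of plate in the frame of carrier above 0.015 m and z of plate in the frame of carrier above 0.03 m and z of each of tabs_a, tabs_b, tabs_c, tabs_d in the frame of plate below 0 m), for 0.2 s.
At the end, for the whole second after the job is handed in: Carrier seated flat in the pocket; all cells in one flat pile on it, middles within 6 mm and lengths within 0.1 rad of the carrier's, tabs at the contact end; the pressure plate lies as squarely on top; all at rest; gauge arm home (below 0.08 rad) (all of step 4 and linear speed of plate below 0.02 m/s and value of joint gauge below 0.08 rad); the robot touches nothing.
It fails at once if a bystander is moved more than 5 cm (distance of any of bottle, tape, screwdriver, cup, coupon, weight, wood_block from where it was at the start of the episode above 0.05 m).
Of cell_a, cell_b, cell_c, cell_d only 2 to 4 are there at a start; the rules pass over those that are not, and their reading is None.
At some moment in a run one of plate may be knocked a few centimetres aside while the robot is not near it.
Once in a run the grip may slacken for a moment while it holds something.
It also fails if it takes over 210 s, if anything falls off the work surface, if the arm or the gripper's body presses on something with over 40 N, if the wrist force passes 120 N, or if a joint passes its speed limit or range.

### The arm

A 7-joint arm with a two-finger parallel gripper is mounted at the origin on the work surface. World frame = base frame: x ahead of the robot, y to its left, z up, the work surface at z = 0. Lengths are in mm, angles in rad, forces in N, time in s.
With the tool pointing down it reaches from about 400 to 925 mm from the base axis. Payload 4.1 kg.
Tool frame: the origin (TCP) lies at the very end of the fingers, on their centre line; the grasp point (between the pads) lies 19 mm behind it; x points along the fingers, y is the direction in which the jaws open and shut, and the axes are right-handed (so a half turn about x gives the same grasp; the last joint's range is limited). The gripper opens to 85 mm and grips with 20 to 120 N. Pads are 22 mm wide; open, the fingers measure 114 mm over their backs; the gripper's body (76 mm by 85 mm) begins 54 mm behind the grasp point. The pads swing forward as they close: fully open they stand 13 mm farther back than shut.
Start: joints at [-0.099, 0.398, 0.045, 1.537, -0.019, 1.207, -0.051], TCP at [650.034, 0.031, 231.347] pointing down, gripper open.
Joint ranges: [-2.82, 2.82], [-0.49, 2.23], [-1.37, 1.46], [0, 2.46], [-1.36, 4.5], [0.23, 2], [-2.94, 2.94]. Speed limits (rad/s): [2.57, 2.57, 3.14, 3.14, 3.14, 3.14, 3.14].

### API

Orientations are given as a unit quaternion [w, x, y, z].
In Python, from plant import manip, viewer gives the robot as it stands.
- The arm moves only by the tool drive_tool, never from a script. Its argument "motion" is text: rows parted by semicolons, each of 4 numbers parted by spaces: the shift along the tool's x, y, z in cm, then the turn about the tool's x in rad. In form: x y z yaw; .... A call has 1 to 12 rows; each row is the pose to reach, as a shift and turn from the pose commanded when the call began, along the tool's axes at that moment; what a row does not reach only later rows make up. A row lasts 1/10 s, in which the tool goes at most 50 mm and 8.59 degrees, less where a joint would pass 70% of its speed; a pose out of reach is approached as far as the arm can. A call with a gripper value outside its range is refused whole. "fingers" is the finger opening in cm, from 0 to 8.54, set as the call begins (left out, the last holds). The fingers move at their own pace and stop on an object; "grip_force" is the grip in N (left out, the last holds). Time passes only in rows, so rows that repeat a pose let the fingers close. It gives the time, the measured TCP pose, the force and the opening at its end, in the units of the state.
- manip.state(): the state, without advancing time (a new reading comes with each control period).
- viewer.grab_frame(name): name is "scene" or "side" or "wrist"; returns the picture (400x640x3 uint8, blue, green, red); there is no depth.
- viewer.camera_params(name): a dict with "mtx" (3x3 intrinsics, pixels), "origin" and "attitude" of the camera in the world. Camera axes: x right, y down, z forward; pixel columns grow to the right and rows downward; lengths in mm; the calibration is good to about 2 mm. A picture is of the moment at which its call begins: read the wrist's pose just before it. camera_params takes no time and is no camera call; for the wrist camera it gives the pose at the moment of the call.
- manip.close_job(): hands the job in, once; it reports no verdict.
The state is a dict: "time": time; "qpos": joint angles; "qvel": joint speeds; "joint_efforts": joint torques, N m; "eef_pos": TCP position; "eef_rot": TCP orientation; "wrist_force": force on the tool from outside, world axes, zero at the start; "ft_torque": the same for the moment, N m; "finger_gap": finger opening in mm.
Only numpy, scipy, OpenCV 4.12 (cv2) and the standard library are available. Lean on these libraries where they do the work, as an engineer would, in place of code of your own. Each camera call takes 0.05 s, during which the arm holds its last target.

## Working session

There is one attempt and no reset: what is moved stays moved. The work goes in short steps, Python scripts to look and compute and a tool call to move; the robot and the scene stay as the last step left them, time stands still between calls to the robot, and variables do not carry over. Pictures are saved under pics/ and viewed, and the job is handed in when it is done.

Besides the shell and the picture viewer there is one more tool, called as name(argument=value, ...), one argument or row to a line, values as JSON. drive_tool: Moves the arm, as the interface text tells. Its arguments: {"type":"object","properties":{"motion":{"type":"string"},"fingers":{"type":"number"},"grip_force":{"type":"number"}},"required":["motion"]}

```bash
mkdir -p pics; ls; cat > h.py <<'E'
import numpy as np, cv2
from plant import manip, viewer
from scipy.spatial.transform import Rotation as R
def rot(a):
    a=np.array(a,float)
    return a if a.shape==(3,3) else R.from_quat(a,scalar_first=True).as_matrix()
def cam(n):
    p=viewer.camera_params(n); return np.array(p["mtx"],float),np.array(p["origin"],float),rot(p["attitude"])
def px2w(c,uv,z):
    K,o,A=c; d=A@np.linalg.solve(K,[uv[0],uv[1],1.]); return o+d*(z-o[2])/d[2]
def w2px(c,p):
    K,o,A=c; q=K@(A.T@(np.array(p,float)-o)); return q[:2]/q[2]
E
python3 - <<'E'
from h import *
print(manip.state())
for n in ("scene","side","wrist"):
    print(n,viewer.camera_params(n)); f=viewer.grab_frame(n); cv2.imwrite(f"pics/{n}0.png",f)
E
```

```text
pics
{'time': 0.0, 'qpos': array([-0.09902401,  0.39920324,  0.04504813,  1.53789723, -0.01870028,
        1.20692921, -0.05071501]), 'qvel': array([ 0.00060352,  0.00167057,  0.00068156,  0.00186372, -0.00104828,
        0.00015578,  0.00115098]), 'joint_efforts': array([-9.65094187e-04, -4.75129580e+01,  1.36406265e+00, -2.54227209e+01,
        1.14684159e-02,  9.53188282e-03,  3.56541250e-05]), 'eef_pos': array([6.49346167e+02, 2.73304658e-02, 2.30248852e+02]), 'eef_rot': array([-0.49956016, -0.49943423, -0.5004931 ,  0.50051149]), 'wrist_force': array([-0.48684734,  0.24996527,  0.30452781]), 'ft_torque': array([-0.00348426,  0.01989976, -0.026911  ]), 'finger_gap': 85.37995217130945}
scene {'mtx': array([[427.34714003,   0.        , 313.11174929],
       [  0.        , 427.34714003, 199.09412543],
       [  0.        ,   0.        ,   1.        ]]), 'origin': array([ 989.21987366, -729.50152981, 1152.28144236]), 'attitude': array([-0.31420003,  0.89416566,  0.30316777, -0.09917365])}
side {'mtx': array([[395.59055602,   0.        , 321.85118529],
       [  0.        , 395.59055602, 189.76151955],
       [  0.        ,   0.        ,   1.        ]]), 'origin': array([ -45.36941273,  529.74858745, 1032.59700935]), 'attitude': array([ 0.1240213 , -0.34411389,  0.86884107, -0.33364583])}
wrist {'mtx': array([[354.22335238,   0.        , 317.52178406],
       [  0.        , 354.22335238, 199.36140096],
       [  0.        ,   0.        ,   1.        ]]), 'origin': array([648.90661398,  71.53281169, 373.14165368]), 'attitude': array([ 1.40016831e-01,  9.90148561e-01,  6.15583033e-04, -8.57877659e-04])}
```

View pics/scene0.png

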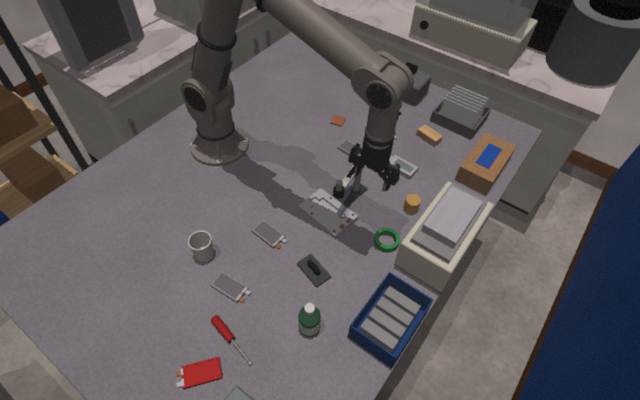

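View pics/side0.png

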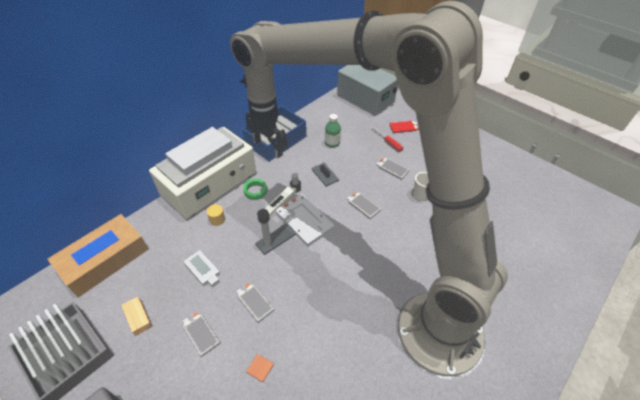

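View pics/wrist0.png

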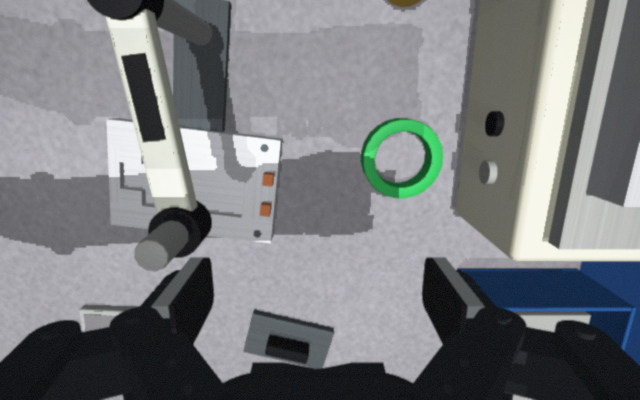

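```bash
python3 - <<'E'
import cv2,numpy as np
f=cv2.imread('pics/side0.png')
a=cv2.resize(f[230:370,160:290],None,fx=4,fy=4,interpolation=cv2.INTER_CUBIC)
cv2.imwrite('pics/c1.png',a)
a=cv2.resize(f[110:260,230:430],None,fx=4,fy=4,interpolation=cv2.INTER_CUBIC)
cv2.imwrite('pics/c2.png',a)
f=cv2.imread('pics/scene0.png')
a=cv2.resize(f[220:310,190:340],None,fx=5,fy=5,interpolation=cv2.INTER_CUBIC)
cv2.imwrite('pics/c3.png',a)
E
```

```text
(no output)
```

View pics/c1.png

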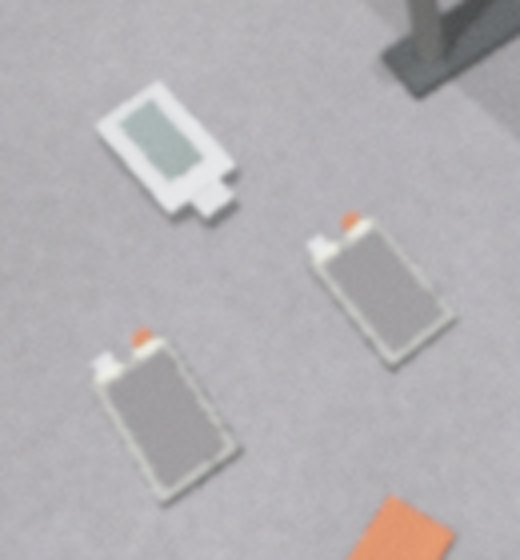

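View pics/c2.png

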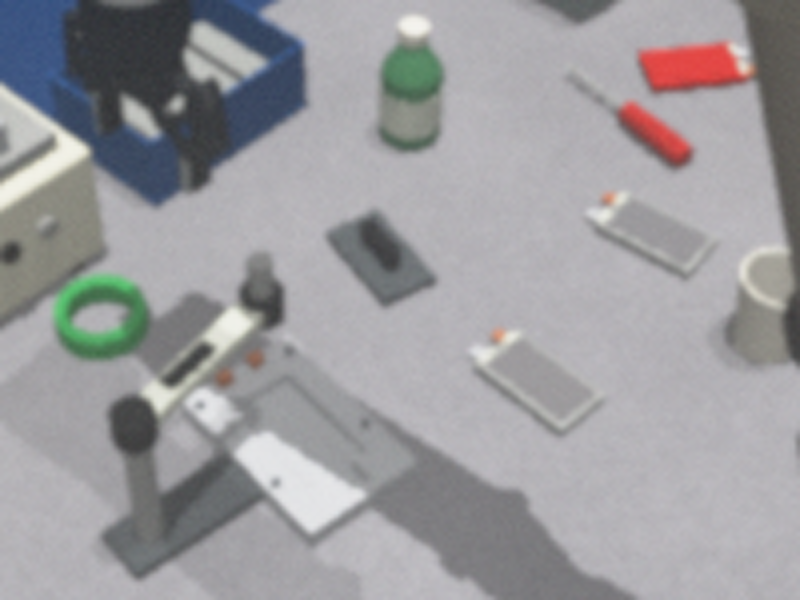

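View pics/c3.png

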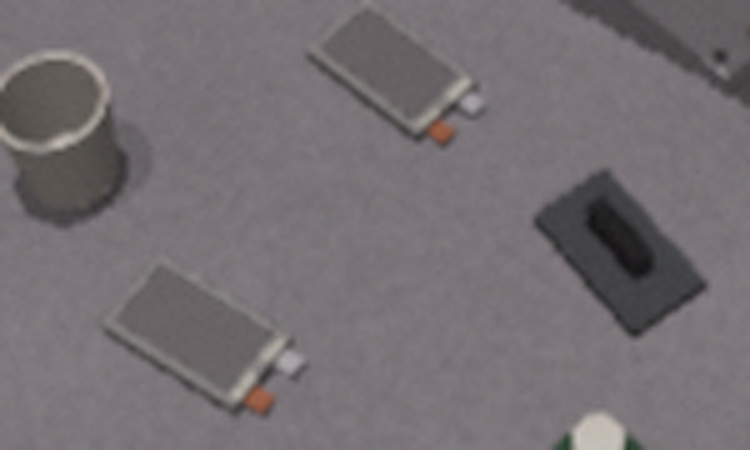

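```bash
python3 - <<'E'
from h import *
s=cam("side");c=cam("scene");w=cam("wrist")
def q(n,cm,pts,z):
    P=[px2w(cm,p,z)[:2].round(0) for p in pts]; print(n,*[list(map(int,p)) for p in P])
c1=lambda p:(160+p[0]/4,230+p[1]/4)
c2=lambda p:(230+p[0]/4,110+p[1]/4)
c3=lambda p:(190+p[0]/5,220+p[1]/5)
q("carrier(top) ",s,map(c1,[(97,125),(157,82),(238,168),(177,210),(212,212)]),20)
q("cell1",s,map(c1,[(312,262),(372,217),(457,316),(394,362)]),12)
q("cell2",s,map(c1,[(95,380),(160,337),(243,447),(166,496)]),12)
q("cell3",s,map(c2,[(478,368),(518,330),(605,397),(563,430)]),12)
q("cell4",s,map(c2,[(593,219),(625,192),(716,240),(690,272)]),12)
q("cell3s",c,map(c3,[(310,52),(370,3),(475,80),(415,135)]),12)
q("cell4s",c,map(c3,[(105,322),(162,262),(290,340),(235,408)]),12)
q("plate",c,map(c3,[(535,218),(605,170),(705,287),(635,333)]),10)
q("fixt w",w,[(107,121),(281,140),(271,241),(110,228)],20)
q("contacts",w,[(268,179),(265,209)],30)
q("post top",s,map(c2,[(135,420)]),160); q("knob top",s,map(c2,[(258,262)]),192)
q("knob top w",w,[(152,252)],192)
q("objs: tape",w,[(401,158)],25); q("bottle",c,[(310,308)],130);q("cup",c,[(201,240)],80);q("weight",c,[(412,202)],50)
q("coupon",s,[(260,368)],8);q("wood",s,[(136,315)],30);q("screw",c,[(221,328),(250,362)],10)
q("red",c,[(202,372)],10)
E
```

```text
carrier(top)  [659, 344] [659, 292] [556, 295] [560, 345] [541, 329]
cell1 [464, 303] [460, 252] [361, 261] [368, 312]
cell2 [502, 455] [495, 408] [395, 415] [406, 467]
cell3 [458, -170] [461, -226] [361, -219] [365, -167]
cell4 [497, -379] [497, -428] [399, -435] [393, -386]
cell3s [376, -221] [381, -169] [473, -173] [470, -228]
cell4s [410, -437] [408, -388] [504, -379] [508, -430]
plate [565, -227] [579, -174] [675, -202] [660, -252]
fixt w [443, 49] [612, 31] [599, -77] [428, -62]
contacts [599, -7] [595, -38]
post top [528, 133]
knob top [552, -13]
knob top w [557, -11]
objs: tape [731, 14]
bottle [716, -361]
cup [316, -370]
weight [736, 167]
coupon [275, 389]
wood [606, 526]
screw [526, -513] [651, -532]
red [570, -626]
```

```bash
cat >> h.py <<'E'
def tool(x,y,z,yawdeg=None,verbose=1):
    """print shift (cm, tool axes) from current measured pose to world target; yaw = desired tool-y heading (deg, world)"""
    s=manip.state(); M=rot(s["eef_rot"]); p=np.array(s["eef_pos"])
    d=M.T@(np.array([x,y,z])-p)/10
    h=np.degrees(np.arctan2(M[1,1],M[0,1]))
    t=0
    if yawdeg is not None:
        t=-np.radians((yawdeg-h+180)%360-180)   # tool x is down
    print("t%.2f pos"%s["time"],p.round(1),"heading %.2f"%h,"tilt",np.degrees(np.arccos(-M[2,0])).round(2),"gap %.1f"%s["finger_gap"],"F",np.array(s["wrist_force"]).round(1))
    print("-> shift",d.round(2),"turn %.3f"%t)
def snap(n,f):
    im=viewer.grab_frame(n); cv2.imwrite("pics/"+f,im); return im
E
python3 - <<'E'
from h import *
print(rot(manip.state()["eef_rot"]).round(3))
tool(557,-11,225,180)
E
```

```text
[[-0.001  1.     0.   ]
 [-0.     0.    -1.   ]
 [-1.    -0.001  0.   ]]
t0.15 pos [649.5   0.  230.5] heading 0.01 tilt 0.08 gap 85.2 F [ 1.1 -0.2  1. ]
-> shift [ 0.57 -9.25  1.1 ] turn -3.141
```

drive_tool(
  motion="-0.5 -4 0.5 0; -0.5 -7.5 1 0; -0.5 -9.3 1.1 0; -0.5 -9.3 1.1 0; -0.5 -9.3 1.1 0",
)

```text
time: 0.65
eef_pos: [557.4, -10.9, 236.5]
eef_rot: [0.5, 0.5, 0.5, -0.5]
wrist_force: [1.5, 0.7, 0.2]
finger_gap: 85.5
```

```bash
python3 - <<'E'
from h import *
tool(557,-11,225)
im=snap("wrist","w1.png"); snap("side","s1.png")
E
```

```text
t0.65 pos [557.4 -10.9 236.5] heading 0.01 tilt 0.06 gap 85.5 F [1.5 0.7 0.2]
-> shift [ 1.15 -0.04  0.01] turn 0.000
```

View pics/w1.png

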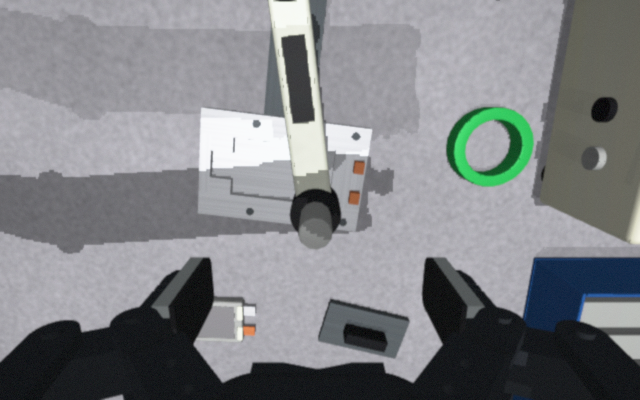

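```bash
python3 - <<'E'
from h import *
w=cam("wrist")
print(px2w(w,(316,233),192),w2px(w,(557.4,-10.9,192)))
for p in [(201,108),(372,128),(198,213),(359,233)]: print(px2w(w,p,20)[:2].round(1))
for p in [(359,167),(354,197)]: print(px2w(w,p,30)[:2].round(1))
f=cv2.imread("pics/w1.png");cv2.imwrite("pics/w1c.png",cv2.resize(f[90:250,180:400],None,fx=3.5,fy=3.5,interpolation=cv2.INTER_CUBIC))
E
```

```text
[556.49838514 -12.94192462 192.        ] [317.60020441 229.61589058]
[443.   50.5]
[611.8  31.4]
[430.1 -58. ]
[602.6 -80.7]
[598.9  -6.2]
[594.9 -37.3]
```

View pics/w1c.png

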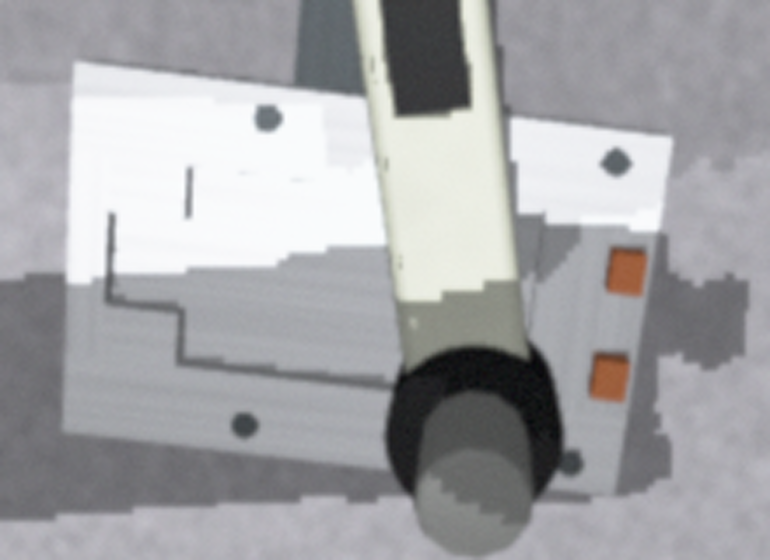

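drive_tool(
  motion="2 -0.1 0.2 0; 4.5 -0.1 0.2 0; 6.9 -0.1 0.2 0; 6.9 -0.1 0.2 0",
  fingers=6,
)

```text
time: 1.15
eef_pos: [554.2, -12.8, 163.8]
eef_rot: [0.498, 0.498, 0.502, -0.502]
wrist_force: [-0.9, -0.4, -0.8]
finger_gap: 59.6
```

drive_tool(
  motion="0 0 0 0; 0 0 0 0; 0 0 0 0; 0 0 0 0; 0 0 0 0; 0 0 0 0",
  fingers=1.5,
  grip_force=25,
)

```text
time: 1.75
eef_pos: [557.3, -12.9, 168.8]
eef_rot: [0.501, 0.501, 0.499, -0.499]
wrist_force: [0.9, 0.9, 5.6]
finger_gap: 19.4
```

```bash
python3 - <<'E'
from h import *
tool(556,-12,167)
snap("wrist","w2.png")
P=manip.state()["eef_pos"]
H=np.array([534.6,129.6]); v=P[:2]-H; print(np.hypot(*v), np.degrees(np.arctan2(v[1],v[0])))
r=np.hypot(*v); a0=np.arctan2(v[1],v[0])
for i in range(1,13):
    a=a0+1.2*i/12; d=H+r*np.array([np.cos(a),np.sin(a)])-P[:2]; print("0 %.1f %.1f 0;"%(d[0]/10,-d[1]/10),end=" ")
E
```

```text
t1.75 pos [557.3 -12.9 168.8] heading 0.01 tilt 0.19 gap 19.4 F [0.9 0.9 5.6]
-> shift [ 0.18 -0.13 -0.09] turn 0.000
144.27431281707092 -80.95083894371106
0 1.4 -0.3 0; 0 2.8 -0.7 0; 0 4.1 -1.3 0; 0 5.4 -2.0 0; 0 6.6 -2.8 0; 0 7.6 -3.8 0; 0 8.6 -4.8 0; 0 9.5 -5.9 0; 0 10.3 -7.2 0; 0 10.9 -8.5 0; 0 11.5 -9.8 0; 0 11.8 -11.2 0;
```

drive_tool(
  motion="0 1.4 -0.3 0; 0 2.8 -0.7 0; 0 4.1 -1.3 0; 0 5.4 -2.0 0; 0 6.6 -2.8 0; 0 7.6 -3.8 0; 0 8.6 -4.8 0; 0 9.5 -5.9 0; 0 10.3 -7.2 0; 0 10.9 -8.5 0; 0 11.5 -9.8 0; 0 11.7 -10.8 0",
)

```text
time: 3.0
eef_pos: [677.0, 94.4, 168.8]
eef_rot: [0.503, 0.502, 0.497, -0.498]
wrist_force: [8.4, -5.1, 1.0]
finger_gap: 18.7
```

drive_tool(
  motion="0 0 0 0; 0 0 0 0; 0 0 0 0; 0 0 0 0",
  fingers=5,
)

```text
time: 3.4
eef_pos: [672.2, 94.8, 166.7]
eef_rot: [-0.5, -0.5, -0.5, 0.501]
wrist_force: [-0.5, 0.2, -0.2]
finger_gap: 50.2
```

drive_tool(
  motion="-3 0 0 0; -6 0 0 0; -9 0 0 0; -9 0 0 0",
  fingers=8.5,
)

```text
time: 3.8
eef_pos: [675.4, 95.2, 262.7]
eef_rot: [0.502, 0.503, 0.498, -0.497]
wrist_force: [0.3, 0.2, 1.1]
finger_gap: 85.1
```

```bash
python3 - <<'E'
from h import *
tool(608,319,230,90)
snap("side","s2.png")
E
```

```text
t3.80 pos [675.4  95.2 262.7] heading -0.04 tilt 0.52 gap 85.1 F [0.3 0.2 1.1]
-> shift [  3.26  -6.78 -22.37] turn -1.571
```

View pics/s2.png

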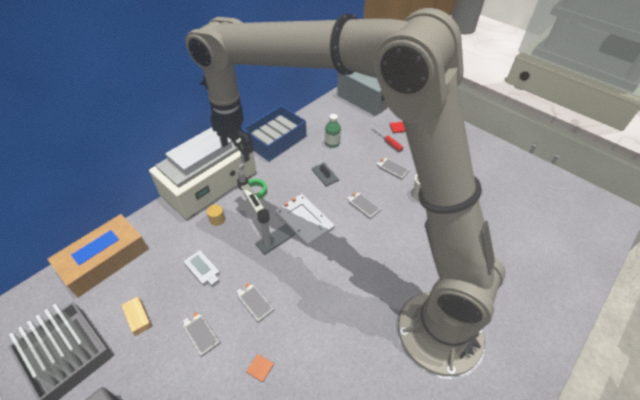

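drive_tool(
  motion="0 -3 3 -0.14; 0 -6 6 -0.28; 0 -9 8 -0.42; 0 -12 10 -0.56; 0 -15 11 -0.70; 0 -15.5 11 -0.84; 0 -15.5 11 -0.98; 0 -15.5 11 -1.12; 0 -15.5 11 -1.26; 0 -15.5 11 -1.40; 0 -15.5 11 -1.473; 0 -15.5 11 -1.473",
)

```text
time: 5.05
eef_pos: [517.0, -15.1, 256.0]
eef_rot: [0.705, 0.035, 0.707, -0.035]
wrist_force: [0.7, -0.5, -1.0]
finger_gap: 85.2
```

```bash
python3 - <<'E'
from h import *
tool(520,-15,260,84.4)
im=snap("wrist","w3.png")
tool(608,319,230,90)
E
```

```text
t5.05 pos [517.  -15.1 256. ] heading 84.37 tilt 0.15 gap 85.2 F [ 0.7 -0.5 -1. ]
-> shift [-0.4   0.04  0.3 ] turn -0.001
t5.10 pos [517.1 -15.1 256.2] heading 84.29 tilt 0.13 gap 85.2 F [ 0.3  0.7 -0.4]
-> shift [ 2.6  34.15  5.73] turn -0.100
```

View pics/w3.png

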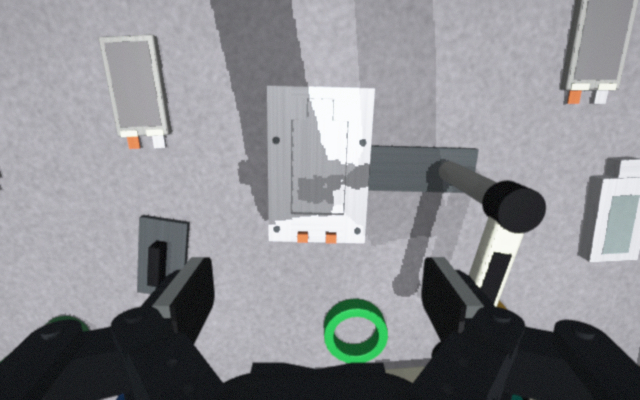

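```bash
python3 - <<'E'
from h import *
f=cv2.imread("pics/w3.png");cv2.imwrite("pics/w3c.png",cv2.resize(f[80:250,255:385],None,fx=3.5,fy=3.5,interpolation=cv2.INTER_CUBIC))
E
```

```text
(no output)
```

View pics/w3c.png

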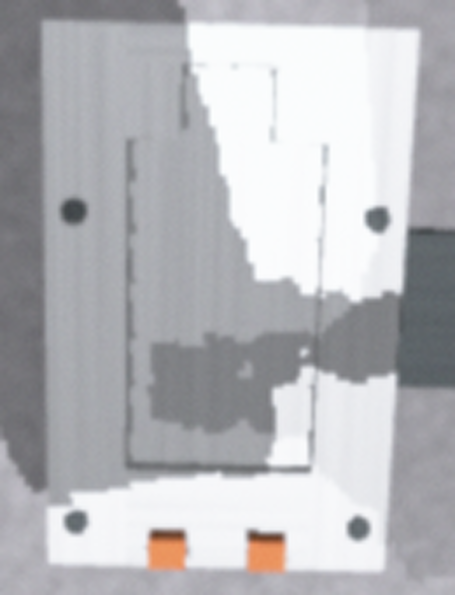

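```bash
cat >> h.py <<'E'
from scipy.optimize import least_squares
def fit(c,uv,loc,x0):
    """loc: list of (x,y,z) local; pose x,y,yaw on bench; returns x,y,yaw(deg), rms px"""
    uv=np.array(uv,float);loc=np.array(loc,float)
    def res(q):
        cs,sn=np.cos(q[2]),np.sin(q[2]); P=np.c_[q[0]+cs*loc[:,0]-sn*loc[:,1],q[1]+sn*loc[:,0]+cs*loc[:,1],loc[:,2]]
        return np.concatenate([w2px(c,p)-u for p,u in zip(P,uv)])
    r=least_squares(res,x0,x_scale=[1,1,.01]); print("fit",r.x[:2].round(1),"yaw deg %.2f"%np.degrees(r.x[2]),"res",r.fun.round(1)); return r.x
def ccrop(f,x0,x1,y0,y1,k,out):
    im=cv2.imread("pics/"+f);cv2.imwrite("pics/"+out,cv2.resize(im[y0:y1,x0:x1],None,fx=k,fy=k,interpolation=cv2.INTER_CUBIC))
E
python3 - <<'E'
from h import *
w=cam("wrist"); g=lambda L:[(255+a/3.5-.35,80+b/3.5-.35) for a,b in L]
fit(w,g([(42,20),(420,30),(384,570),(50,563)]),[(-85,-55,20),(-85,55,20),(85,55,20),(85,-55,20)],[517,-15,-.1])
fit(w,g([(127,138),(327,147),(312,467),(127,467)]),[(-52,-30,20),(-52,30,20),(52,30,20),(52,-30,20)],[517,-15,-.1])
fit(w,g([(168,551),(267,554)]),[(77,-16,30),(77,16,30)],[517,-15,-.1])
E
```

```text
fit [520.3 -13.3] yaw deg -7.06 res [ 0.1  0.  -0.1 -0.   0.   0.1  0.  -0.1]
fit [519.9 -13.4] yaw deg -6.97 res [-0.1 -0.2  0.2 -1.4  0.1  1.5 -0.3  0.4]
fit [519.4 -12.6] yaw deg -7.51 res [-0.2 -0.   0.2  0. ]
```

drive_tool(
  motion="0 4.8 0.8 0; 0 9.6 1.6 0; 0 14.4 2.4 0; 0 19.2 3.2 0; 0 24 4 0; 0 28.8 4.8 0; 0 32.5 5.5 0; 0 34.2 5.7 0; 0 34.2 5.7 0; 0 34.2 5.7 0",
)

```text
time: 6.1
eef_pos: [607.8, 318.8, 256.4]
eef_rot: [0.706, 0.034, 0.707, -0.036]
wrist_force: [-0.3, -1.0, -0.9]
finger_gap: 84.8
```

```bash
python3 - <<'E'
from h import *
tool(608,319,230,90)
im=snap("wrist","w4.png")
E
```

```text
t6.10 pos [607.8 318.8 256.4] heading 84.34 tilt 0.13 gap 84.8 F [-0.3 -1.  -0.9]
-> shift [2.64 0.02 0.02] turn -0.099
```

View pics/w4.png

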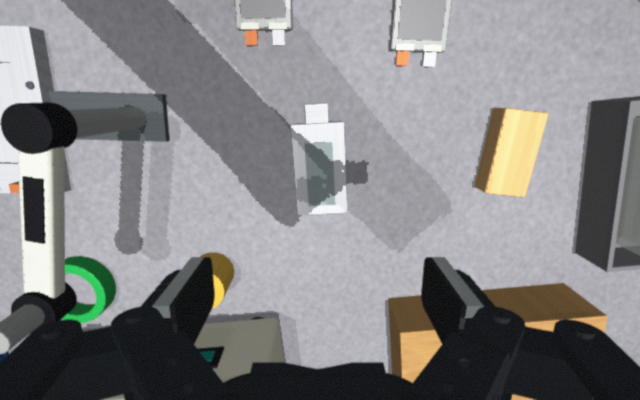

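```bash
python3 -c "
from h import *
ccrop('w4.png',280,370,95,225,4.5,'w4c.png')"
```

```text
(no output)
```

View pics/w4c.png

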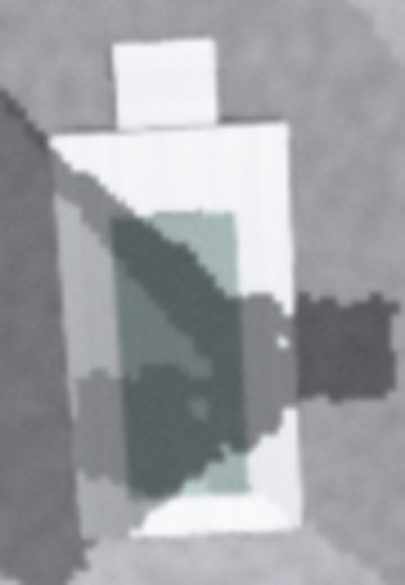

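```bash
python3 - <<'E'
from h import *
w=cam("wrist"); g=lambda L:[(280+a/4.5-.4,95+b/4.5-.4) for a,b in L]
x=fit(w,g([(50,135),(288,124),(300,526),(80,538),(112,43),(215,38)]),[(-50,-28,20),(-50,28,20),(50,28,20),(50,-28,20),(-70,-12,20),(-70,12,20)],[608,319,0])
tool(x[0],x[1],60,90+np.degrees(x[2]))
E
```

```text
fit [613.2 320.1] yaw deg -2.63 res [-0.3 -0.1  0.1 -0.5  0.4  0.7 -0.3  0.5 -0.1 -0.1  0.2 -0.3]
t6.15 pos [608.3 317.8 256.8] heading 84.26 tilt 0.12 gap 84.9 F [ 0.2 -0.1 -0.1]
-> shift [19.68  0.31  0.47] turn -0.054
```

drive_tool(
  motion="4.5 0.1 0.2 -0.02; 9 0.3 0.4 -0.054; 13.5 0.3 0.45 -0.054; 18 0.3 0.45 -0.054; 21 0.3 0.45 -0.054; 23 0.3 0.45 -0.054; 24.8 0.3 0.45 -0.054; 24.8 0.3 0.45 -0.054; 24.8 0.3 0.45 -0.054",
  fingers=7.2,
)

```text
time: 7.05
eef_pos: [613.6, 321.7, 10.1]
eef_rot: [0.707, 0.016, 0.707, -0.016]
wrist_force: [-0.1, 0.1, 0.3]
finger_gap: 71.8
```

```bash
python3 - <<'E'
from h import *
tool(613.2,320.1,8,87.4)
im=snap("wrist","w5.png")
E
```

```text
t7.05 pos [613.6 321.7  10.1] heading 87.42 tilt 0.06 gap 71.8 F [-0.1  0.1  0.3]
-> shift [ 0.21 -0.16 -0.04] turn 0.000
```

View pics/w5.png

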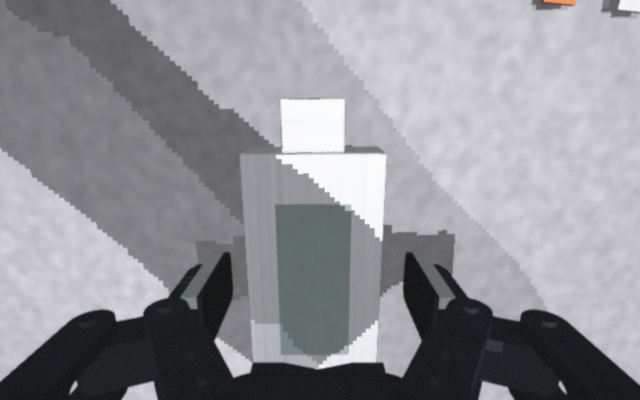

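drive_tool(
  motion="0.1 0 0 0; 0.1 0 0 0; 0.1 0 0 0; 0.1 0 0 0; 0.1 0 0 0",
  fingers=4.5,
  grip_force=70,
)

```text
time: 7.6
eef_pos: [614.4, 322.3, 10.8]
eef_rot: [0.708, 0.016, 0.706, -0.015]
wrist_force: [0.0, -1.5, 5.7]
finger_gap: 53.2
```

drive_tool(
  motion="-1 0 0 0; -3 0 0 0; -6 0 0 0; -6 0 0 0; -6 0 0 0",
)

```text
time: 8.1
eef_pos: [613.1, 322.6, 69.0]
eef_rot: [0.707, 0.016, 0.707, -0.015]
wrist_force: [0.2, -0.5, -4.2]
finger_gap: 53.4
```

```bash
python3 - <<'E'
from h import *
tool(520.2,-13.3,90,82.95)
im=snap("wrist","w6.png"); snap("side","s6.png")
E
```

```text
t8.10 pos [613.1 322.6  69. ] heading 87.50 tilt 0.08 gap 53.4 F [ 0.2 -0.5 -4.2]
-> shift [ -2.14 -33.97  -7.81] turn 0.079
```

View pics/w6.png

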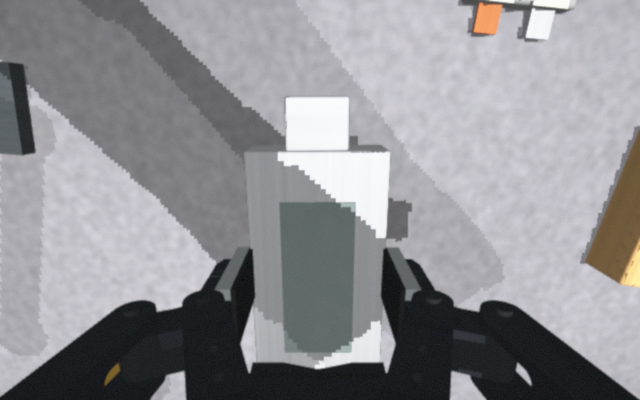

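```bash
python3 -c "
from h import *
ccrop('w6.png',225,415,85,245,4,'w6c.png')"
```

```text
(no output)
```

View pics/w6c.png

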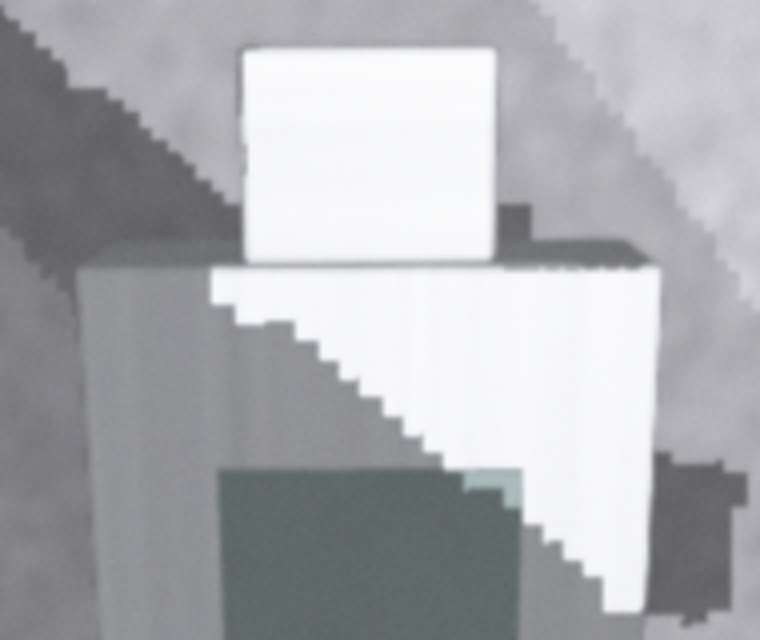

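```bash
cat >> h.py <<'E'
def fitz(c,uv,loc,x0):
    uv=np.array(uv,float);loc=np.array(loc,float)
    def res(q):
        cs,sn=np.cos(q[2]),np.sin(q[2]); P=np.c_[q[0]+cs*loc[:,0]-sn*loc[:,1],q[1]+sn*loc[:,0]+cs*loc[:,1],loc[:,2]+q[3]]
        return np.concatenate([w2px(c,p)-u for p,u in zip(P,uv)])
    r=least_squares(res,x0,x_scale=[1,1,.01,1]); print("fitz",r.x[:2].round(1),"yaw deg %.2f"%np.degrees(r.x[2]),"z %.1f"%r.x[3],"res",r.fun.round(1)); return r.x
def intool(q):
    """object pose (x,y,yaw,z) relative to TCP: world offset rotated in obj frame"""
    s=manip.state(); M=rot(s["eef_rot"]); d=M.T@(np.array([q[0],q[1],q[3]])-s["eef_pos"]); h=np.arctan2(M[1,1],M[0,1])
    print("obj in tool xyz mm",d.round(1),"yaw rel to (heading-90): %.2f deg"%np.degrees(q[2]-h+np.pi/2))
E
python3 - <<'E'
from h import *
w=cam("wrist"); g=lambda L:[(225+a/4-.4,85+b/4-.4) for a,b in L]
x=fitz(w,g([(78,270),(660,266),(243,48),(495,48),(245,265),(493,262)]),[(-50,-28,0),(-50,28,0),(-70,-12,0),(-70,12,0),(-50,-12,0),(-50,12,0)],[613,322,-.04,79])
intool(x)
x=fit(w,g([(78,270),(660,266),(243,48),(495,48),(245,265),(493,262)]),[(-50,-28,79),(-50,28,79),(-70,-12,79),(-70,12,79),(-50,-12,79),(-50,12,79)],[613,322,-.04])
intool([*x,79])
E
```

```text
fitz [610.5 322.9] yaw deg -2.15 z 73.1 res [ 0.3 -0.9 -0.1 -0.6 -1.1  0.5  0.7  0.2 -0.   0.2  0.2  0.6]
obj in tool xyz mm [-6.3  1.2 -1.3] yaw rel to (heading-90): 0.35 deg
fit [610. 323.] yaw deg -2.15 res [-2.9  0.1  3.1  0.3 -2.6 -1.   2.2 -1.4 -1.4  1.1  1.6  1.6]
obj in tool xyz mm [-12.2   1.3  -1.8] yaw rel to (heading-90): 0.35 deg
```

drive_tool(
  motion="-4 0 0 0; -8 0 0 0; -12 -1 0 0; -16 -4 -1 0; -16.5 -8 -2 0; -16.5 -12 -3 0; -16.5 -16 -4 0; -16.5 -20 -5 0; -16.5 -24 -5.5 0.02; -16.5 -28 -6.5 0.04; -16.5 -31.5 -7.2 0.06; -16.5 -33.9 -7.75 0.079",
)

```text
time: 9.4
eef_pos: [518.6, -16.4, 231.6]
eef_rot: [0.704, 0.044, 0.707, -0.045]
wrist_force: [0.7, 0.4, -3.3]
finger_gap: 53.2
```

drive_tool(
  motion="3 0 0 0; 6 0 0 0; 9 0 0 0; 12 0 0 0; 14 0 0 0; 14 0 0 0; 14 0 0 0",
)

```text
time: 10.1
eef_pos: [520.1, -12.9, 92.8]
eef_rot: [0.705, 0.043, 0.706, -0.043]
wrist_force: [0.3, -0.2, -3.0]
finger_gap: 53.3
```

```bash
python3 - <<'E'
from h import *
tool(520.2,-13.3,32,82.95)
im=snap("wrist","w7.png"); snap("scene","c7.png")
ccrop('w7.png',220,420,60,360,2.6,'w7c.png')
E
```

```text
t10.10 pos [520.1 -12.9  92.8] heading 82.97 tilt 0.1 gap 53.3 F [ 0.3 -0.2 -3. ]
-> shift [ 6.08 -0.04  0.02] turn 0.000
```

View pics/w7.png

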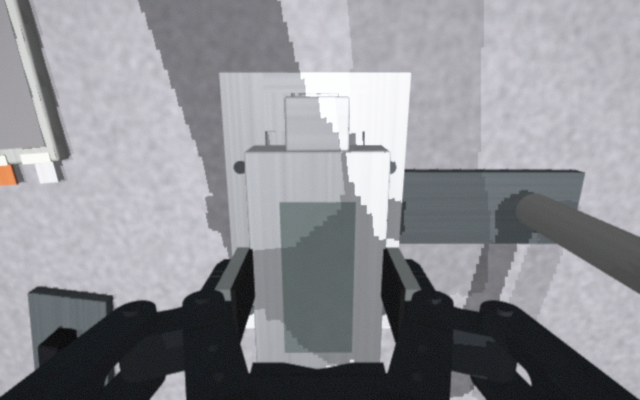

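drive_tool(
  motion="3 0 0 0; 5 0 0 0; 5.9 0 0 0; 5.9 0 0 0; 5.9 0 0 0",
)

```text
time: 10.7
eef_pos: [521.9, -12.8, 35.5]
eef_rot: [0.707, 0.043, 0.705, -0.043]
wrist_force: [-0.6, 0.6, -3.3]
finger_gap: 53.3
```

```bash
python3 - <<'E'
from h import *
tool(520.2,-13.3,22,82.95)
im=snap("wrist","w8.png"); snap("scene","c7.png")
ccrop('w8.png',200,440,60,260,3.3,'w8c.png')
E
```

```text
t10.70 pos [521.9 -12.8  35.5] heading 82.97 tilt 0.14 gap 53.3 F [-0.6  0.6 -3.3]
-> shift [ 1.35 -0.07 -0.16] turn 0.000
```

View pics/w8c.png

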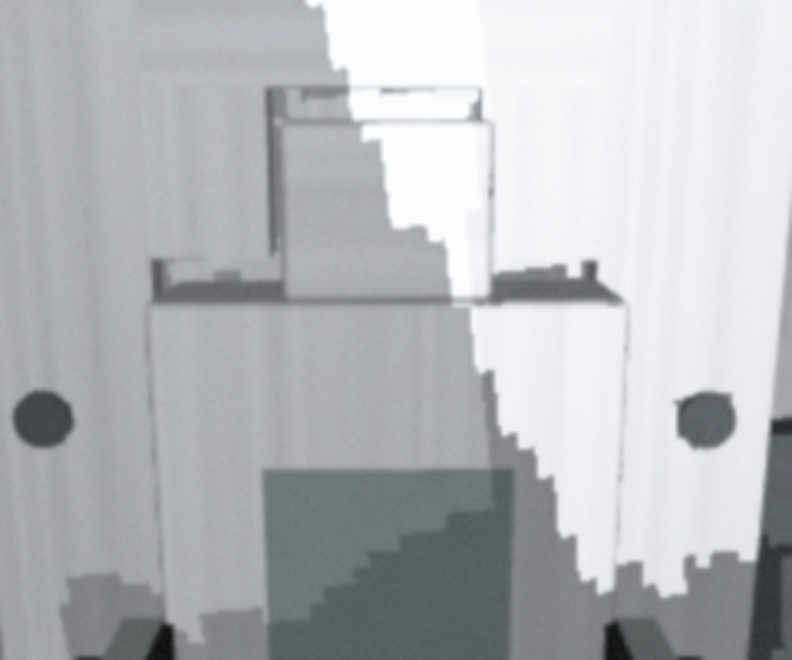

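```bash
python3 - <<'E'
from h import *
w=cam("wrist"); g=lambda L:[(200+a/3.3-.4,60+b/3.3-.4) for a,b in L]
L=[(-50,-28),(-50,28),(-70,-12),(-70,12),(-50,-12),(-50,12)]
uv=g([(148,302),(627,300),(280,120),(492,121),(285,300),(490,300)])
x=fitz(w,uv,[(a,b,0) for a,b in L],[520,-13,-.12,45])
for z in (40,45): fit(w,uv,[(a,b,z) for a,b in L],[520,-13,-.12])
y=fit(w,g([(269,88),(481,88),(152,260),(597,262)]),[(-74,-14,20),(-74,14,20),(-52,-30,20),(-52,30,20)],[520,-13,-.12])
y=fitz(w,g([(269,88),(481,88),(152,260),(597,262)]),[(-74,-14,0),(-74,14,0),(-52,-30,0),(-52,30,0)],[520,-13,-.12,20])
E
```

```text
fitz [520.7 -11.6] yaw deg -6.79 z 41.9 res [-0.1 -0.4 -0.  -0.3 -0.2  0.6  0.5  0.1 -0.2  0.1 -0.  -0.1]
fit [520.8 -11.6] yaw deg -6.79 res [ 0.9 -0.7 -1.  -0.6  0.3  1.1  0.   0.5  0.3 -0.2 -0.4 -0.4]
fit [520.4 -11.6] yaw deg -6.79 res [-1.8  0.1  1.6  0.2 -1.  -0.2  1.3 -0.7 -0.9  0.6  0.7  0.4]
fit [520.3 -13.7] yaw deg -7.22 res [-0.8  0.   0.7  0.3 -0.2 -0.1  0.3 -0.2]
fitz [520.4 -13.7] yaw deg -7.22 z 19.2 res [-0.6  0.2  0.5  0.4  0.1 -0.3 -0.  -0.3]
```

drive_tool(
  motion="0 -0.18 0 0.006; 0.3 -0.18 0 0.006; 0.6 -0.18 0 0.006; 0.8 -0.18 0 0.006; 0.9 -0.18 0 0.006; 0.9 -0.18 0 0.006",
)

```text
time: 11.4
eef_pos: [520.3, -14.7, 25.0]
eef_rot: [0.705, 0.045, 0.706, -0.045]
wrist_force: [0.3, 0.5, -3.7]
finger_gap: 53.3
```

```bash
python3 - <<'E'
from h import *
tool(520.2,-13.3,22,82.95)
im=snap("wrist","w9.png")
ccrop('w9.png',200,440,60,260,3.3,'w9c.png')
E
```

```text
t11.40 pos [520.3 -14.7  25. ] heading 82.63 tilt 0.03 gap 53.3 F [ 0.3  0.5 -3.7]
-> shift [ 0.3   0.13 -0.02] turn -0.006
```

View pics/w9c.png

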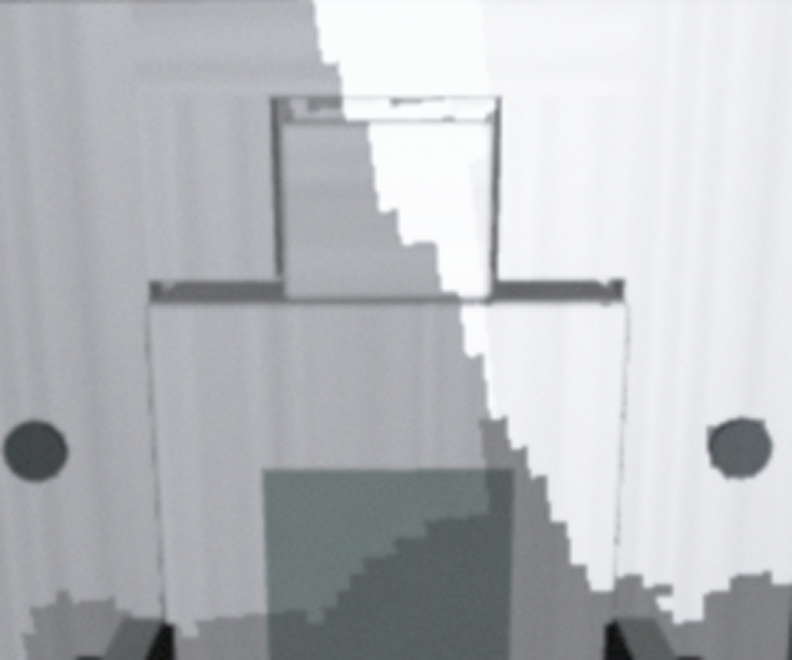

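drive_tool(
  motion="0.2 0 0 0; 0.3 0 0 0; 0.4 0 0 0; 0.4 0 0 0",
)

```text
time: 11.85
eef_pos: [520.6, -14.7, 22.8]
eef_rot: [0.706, 0.045, 0.706, -0.046]
wrist_force: [-4.2, 0.7, 8.6]
finger_gap: 53.3
```

```bash
python3 - <<'E'
from h import *
tool(520.2,-13.3,22,82.95)
im=snap("wrist","w10.png"); snap("side","s10.png")
ccrop('w10.png',200,440,60,260,3.3,'w10c.png')
E
```

```text
t11.85 pos [520.6 -14.7  22.8] heading 82.62 tilt 0.01 gap 53.3 F [-4.2  0.7  8.6]
-> shift [ 0.08  0.13 -0.06] turn -0.006
```

View pics/w10c.png

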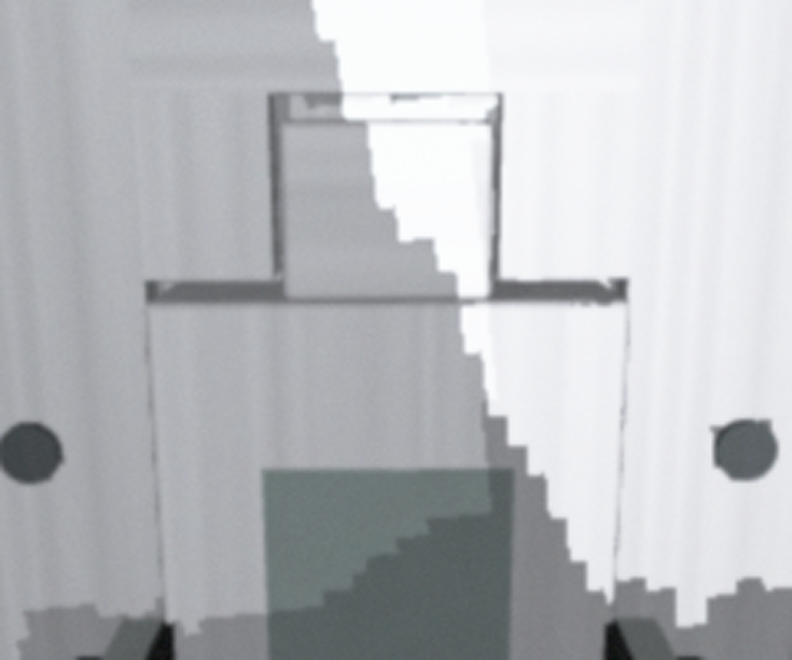

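```bash
python3 - <<'E'
from h import *
w=cam("wrist"); g=lambda L:[(200+a/3.3-.4,60+b/3.3-.4) for a,b in L]
L=[(-50,-28),(-50,28),(-70,-12),(-70,12),(-50,-12),(-50,12)]
uv=g([(148,302),(627,300),(280,121),(492,122),(285,300),(490,300)])
x=fitz(w,uv,[(a,b,0) for a,b in L],[520,-13,-.12,45])
for z in (32,): fit(w,uv,[(a,b,z) for a,b in L],[520,-13,-.12])
uv=g([(268,94),(502,94),(147,281),(627,280)]);L=[(-74,-14),(-74,14),(-52,-30),(-52,30)]
y=fit(w,uv,[(a,b,20) for a,b in L],[520,-13,-.12])
y=fitz(w,uv,[(a,b,0) for a,b in L],[520,-13,-.12,20])
E
```

```text
fitz [519.3 -13.4] yaw deg -7.13 z 29.0 res [-0.1 -0.3 -0.1 -0.2 -0.1  0.4  0.4 -0.1 -0.1  0.2 -0.1 -0. ]
fit [519.1 -13.4] yaw deg -7.13 res [-1.7  0.2  1.5  0.3 -0.9 -0.3  1.2 -0.8 -0.8  0.6  0.6  0.4]
fit [520.1 -13.7] yaw deg -7.14 res [-0.1  0.2  0.4 -0.  -0.8 -0.   0.4 -0.2]
fitz [520.2 -13.7] yaw deg -7.14 z 19.2 res [ 0.1  0.4  0.2  0.1 -0.4 -0.2 -0.  -0.3]
```

View pics/s10.png

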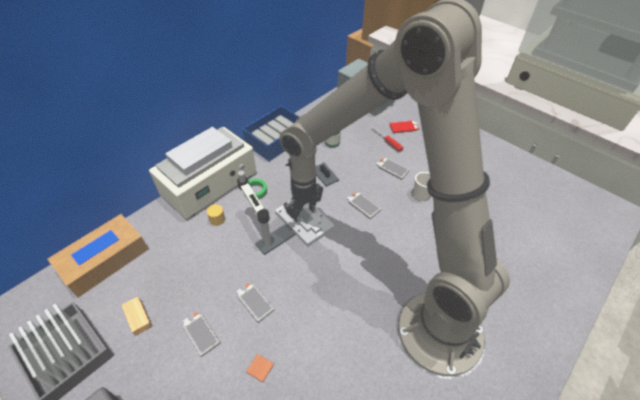

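drive_tool(
  motion="0 0 0 0; 0 0 0 0; 0 0 0 0",
  fingers=7.5,
)

```text
time: 12.25
eef_pos: [520.8, -14.7, 21.4]
eef_rot: [0.706, 0.046, 0.705, -0.045]
wrist_force: [0.1, 0.1, -0.3]
finger_gap: 75.1
```

drive_tool(
  motion="-4 0 0 0; -9 0 0 0; -14 0 0 0; -19 0 0 0; -23.5 0 0 0; -23.5 0 0 0; -23.5 0 0 0",
  fingers=8.5,
)

```text
time: 12.95
eef_pos: [521.0, -14.7, 257.3]
eef_rot: [0.707, 0.046, 0.705, -0.045]
wrist_force: [-0.7, 0.2, -0.7]
finger_gap: 85.1
```

```bash
python3 - <<'E'
from h import *
tool(415,-197,256,82.95)
im=snap("wrist","w11.png")
ccrop('w11.png',255,385,80,250,3.5,'w11c.png')
E
```

```text
t12.95 pos [521.  -14.7 257.3] heading 82.62 tilt 0.15 gap 85.1 F [-0.7  0.2 -0.7]
-> shift [  0.1  -19.44  -8.17] turn -0.006
```

View pics/w11c.png

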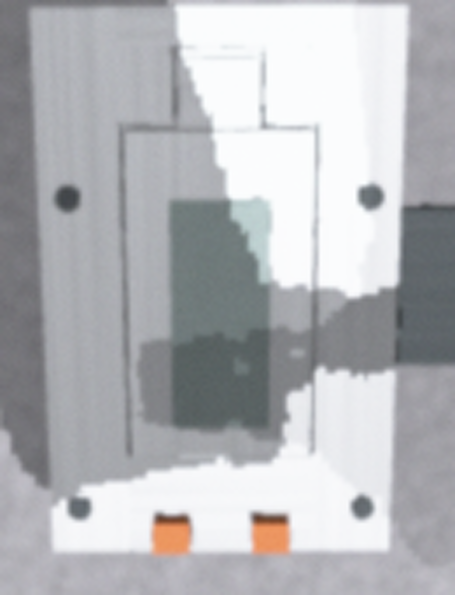

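View pics/w11.png

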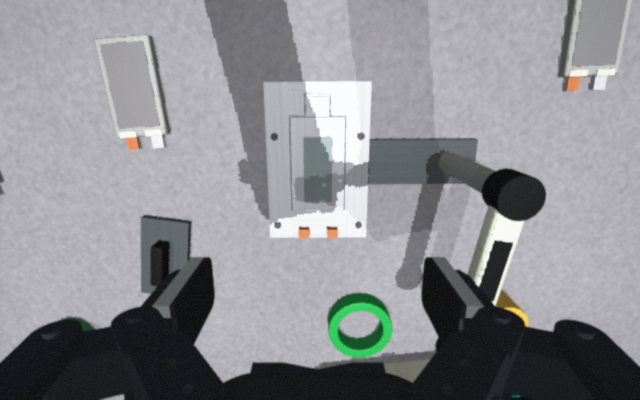

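```bash
python3 - <<'E'
from h import *
w=cam("wrist"); g=lambda L:[(255+a/3.5-.35,80+b/3.5-.35) for a,b in L]
fit(w,g([(30,5),(408,8),(390,551),(53,551)]),[(-85,-55,20),(-85,55,20),(85,55,20),(85,-55,20)],[517,-15,-.1])
fit(w,g([(121,128),(319,128),(130,455),(313,453)]),[(-50,-28,32),(-50,28,32),(50,-28,32),(50,28,32)],[517,-15,-.1])
E
```

```text
fit [518.  -13.5] yaw deg -7.22 res [-0.   0.3  0.4 -0.8 -0.4  0.2 -0.   0.4]
fit [516.4 -13.1] yaw deg -7.05 res [ 0.5 -0.5 -0.5 -0.8  0.4  0.6 -0.4  0.9]
```

drive_tool(
  motion="0 -4.5 -2 0; 0 -9 -4 0; 0 -13.5 -5.7 0; 0 -17.5 -7.4 0; 0 -19.4 -8.2 0; 0 -19.4 -8.2 0; 0 -19.4 -8.2 0",
)

```text
time: 13.7
eef_pos: [413.6, -195.8, 254.7]
eef_rot: [0.705, 0.046, 0.707, -0.045]
wrist_force: [0.8, -0.5, 0.0]
finger_gap: 85.1
```

```bash
python3 - <<'E'
from h import *
tool(415,-197,256,82.95)
im=snap("wrist","w12.png")
ccrop('w12.png',255,385,80,250,3.5,'w12c.png')
E
```

```text
t13.70 pos [ 413.6 -195.8  254.7] heading 82.60 tilt 0.18 gap 85.1 F [ 0.8 -0.5  0. ]
-> shift [-0.13 -0.1   0.15] turn -0.006
```

View pics/w12c.png

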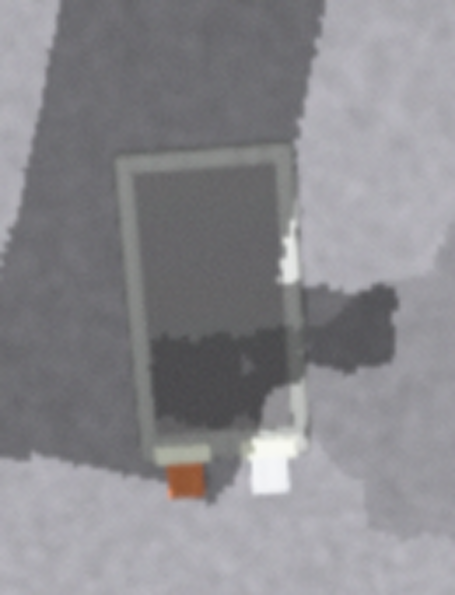

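View pics/w12.png

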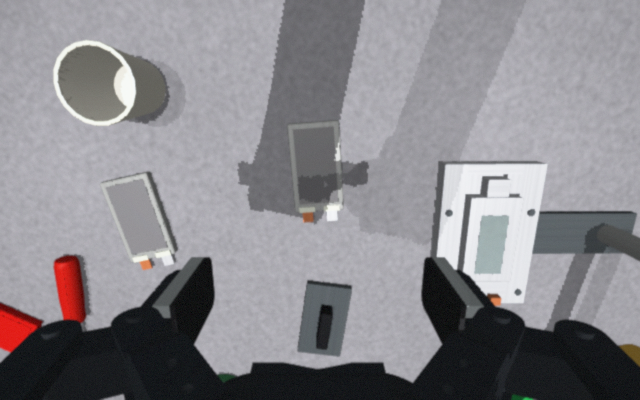

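```bash
python3 -c "
from h import *
ccrop('w12.png',430,560,150,315,4,'w12d.png')"
```

```text
(no output)
```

View pics/w12d.png

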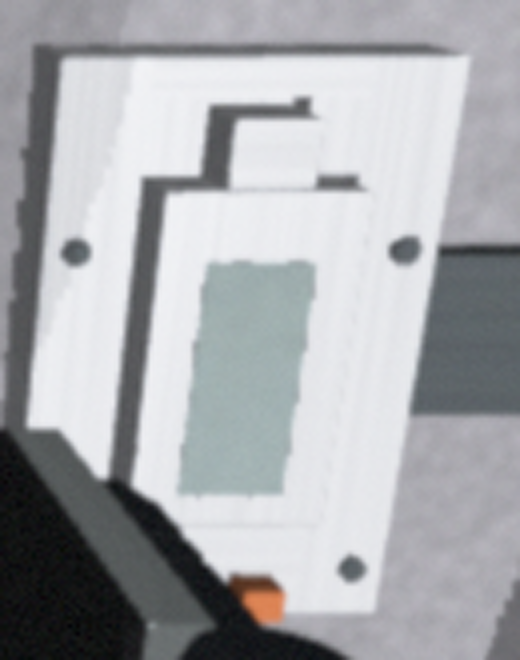

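```bash
cat >> h.py <<'E'
def cellfit(n_off,k,pts,x0,z=12):
    w=cam("wrist"); uv=[(n_off[0]+a/k-.38,n_off[1]+b/k-.38) for a,b in pts]
    return fit(w,uv,[(-50,-28,z),(-50,28,z),(50,28,z),(50,-28,z)],x0)
E
python3 - <<'E'
from h import *
x=cellfit((255,80),3.5,[(116,158),(290,145),(306,452),(150,462)],[415,-197,0])
tool(x[0],x[1],-1,90+np.degrees(x[2]))
E
```

```text
fit [ 417.8 -195.6] yaw deg -2.79 res [-1.3 -0.5  1.3 -1.   2.1  0.6 -2.1  1.3]
t13.75 pos [ 414.2 -195.2  255. ] heading 82.71 tilt 0.14 gap 84.9 F [ 0.9 -0.   0.4]
-> shift [25.6  -0.03  0.41] turn -0.078
```

drive_tool(
  motion="4.5 0 0.2 -0.04; 9 0 0.4 -0.078; 13.5 0 0.4 -0.078; 18 0 0.4 -0.078; 21 0 0.4 -0.078; 23.5 0 0.4 -0.078; 25.3 0 0.4 -0.078; 25.3 0 0.4 -0.078; 25.3 0 0.4 -0.078",
  fingers=7.2,
)

```text
time: 14.65
eef_pos: [418.7, -195.8, 3.1]
eef_rot: [0.707, 0.017, 0.707, -0.017]
wrist_force: [-0.3, 0.3, 1.4]
finger_gap: 71.9
```

```bash
python3 - <<'E'
from h import *
tool(417.8,-195.6,0,87.2)
im=snap("wrist","w13.png")
E
```

```text
t14.65 pos [ 418.7 -195.8    3.1] heading 87.22 tilt 0.06 gap 71.9 F [-0.3  0.3  1.4]
-> shift [ 0.31  0.02 -0.09] turn 0.000
```

View pics/w13.png

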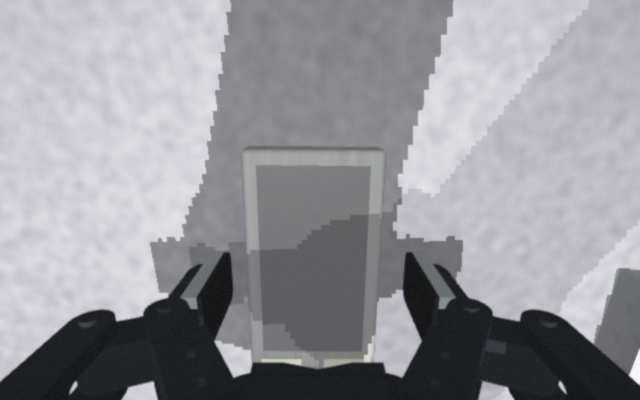

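drive_tool(
  motion="0.2 0 0 0; 0.2 0 0 0; 0.2 0 0 0; 0.2 0 0 0; 0.2 0 0 0",
  fingers=4.5,
  grip_force=60,
)

```text
time: 15.2
eef_pos: [419.5, -197.2, 2.8]
eef_rot: [0.708, 0.018, 0.706, -0.018]
wrist_force: [-0.8, 0.0, 4.7]
finger_gap: 53.6
```

drive_tool(
  motion="-1 0 0 0; -4 0 0 0; -8 0 0 0; -9 0 0 0; -9 0 0 0",
)

```text
time: 15.7
eef_pos: [419.7, -197.7, 93.7]
eef_rot: [0.709, 0.017, 0.705, -0.019]
wrist_force: [0.3, 0.3, -2.5]
finger_gap: 53.4
```

```bash
python3 - <<'E'
from h import *
tool(519.2,-13.3,90,82.9)
im=snap("wrist","w14.png")
E
```

```text
t15.70 pos [ 419.7 -197.7   93.7] heading 87.08 tilt 0.31 gap 53.4 F [ 0.3  0.3 -2.5]
-> shift [ 0.38 18.93  8.99] turn 0.073
```

View pics/w14.png

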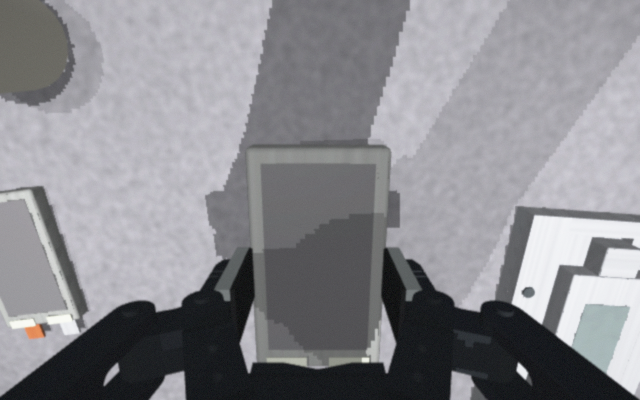

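drive_tool(
  motion="-1 4 2 0.02; -1 8 4 0.04; -1 12 5.8 0.06; -1 16 7.6 0.073; -0.5 18.9 9 0.073; 1 18.9 9 0.073; 2.5 18.9 9 0.073; 3.3 18.9 9 0.073; 3.3 18.9 9 0.073; 3.3 18.9 9 0.073",
)

```text
time: 16.75
eef_pos: [517.2, -13.2, 57.9]
eef_rot: [0.705, 0.044, 0.706, -0.044]
wrist_force: [0.7, 0.2, -1.3]
finger_gap: 53.5
```

```bash
python3 - <<'E'
from h import *
tool(519.2,-13.3,36,82.9)
im=snap("wrist","w15.png")
ccrop('w15.png',200,440,50,270,3.3,'w15c.png')
E
```

```text
t16.75 pos [517.2 -13.2  57.9] heading 82.88 tilt 0.06 gap 53.5 F [ 0.7  0.2 -1.3]
-> shift [2.19 0.01 0.2 ] turn -0.000
```

View pics/w15c.png

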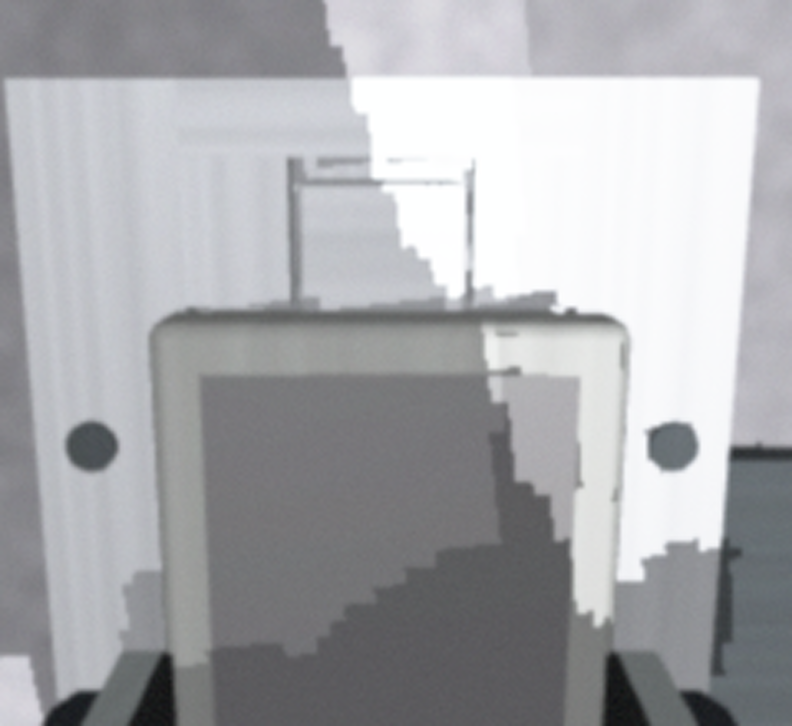

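```bash
cat >> h.py <<'E'
def G(o,k): return lambda L:[(o[0]+a/k-.38,o[1]+b/k-.38) for a,b in L]
E
python3 - <<'E'
from h import *
w=cam("wrist"); g=G((200,50),3.3)
fit(w,g([(5,78),(760,78),(290,158),(475,158)]),[(-85,-55,20),(-85,55,20),(-74,-14,20),(-74,14,20)],[517,-15,-.1])
fit(w,g([(297,183),(467,182)]),[(-70,-12,32),(-70,12,32)],[517,-15,-.1])
for z in (63,67): fit(w,g([(150,322),(630,319)]),[(-50,-28,z),(-50,28,z)],[517,-15,-.1])
fitz(w,g([(150,322),(630,319)]),[(-50,-28,0),(-50,28,0)],[517,-15,-.1,65])
E
```

```text
fit [520.5 -13.4] yaw deg -7.08 res [ 0.5  0.2 -0.5  0.2 -0.4 -0.3  0.5 -0.3]
fit [520.  -12.9] yaw deg -6.75 res [-0.2  0.   0.2  0. ]
fit [515.3 -11.3] yaw deg -6.71 res [ 0.8 -0.1 -0.8 -0. ]
fit [514.8 -11.3] yaw deg -6.71 res [-1.3  0.1  1.3  0.1]
fitz [515.1 -11.3] yaw deg -6.71 z 64.6 res [-0. -0.  0. -0.]
```

drive_tool(
  motion="0 -0.13 0.48 0.006; 0.8 -0.13 0.48 0.006; 1.5 -0.13 0.48 0.006; 1.9 -0.13 0.48 0.006; 1.9 -0.13 0.48 0.006; 1.9 -0.13 0.48 0.006",
)

```text
time: 17.4
eef_pos: [522.1, -14.7, 39.1]
eef_rot: [0.706, 0.046, 0.706, -0.046]
wrist_force: [0.1, -0.3, -1.4]
finger_gap: 53.5
```

```bash
python3 - <<'E'
from h import *
tool(519.2,-13.3,36,82.9)
im=snap("wrist","w16.png")
ccrop('w16.png',200,440,50,270,3.3,'w16c.png')
E
```

```text
t17.40 pos [522.1 -14.7  39.1] heading 82.57 tilt 0.02 gap 53.5 F [ 0.1 -0.3 -1.4]
-> shift [ 0.31  0.1  -0.31] turn -0.006
```

View pics/w16c.png

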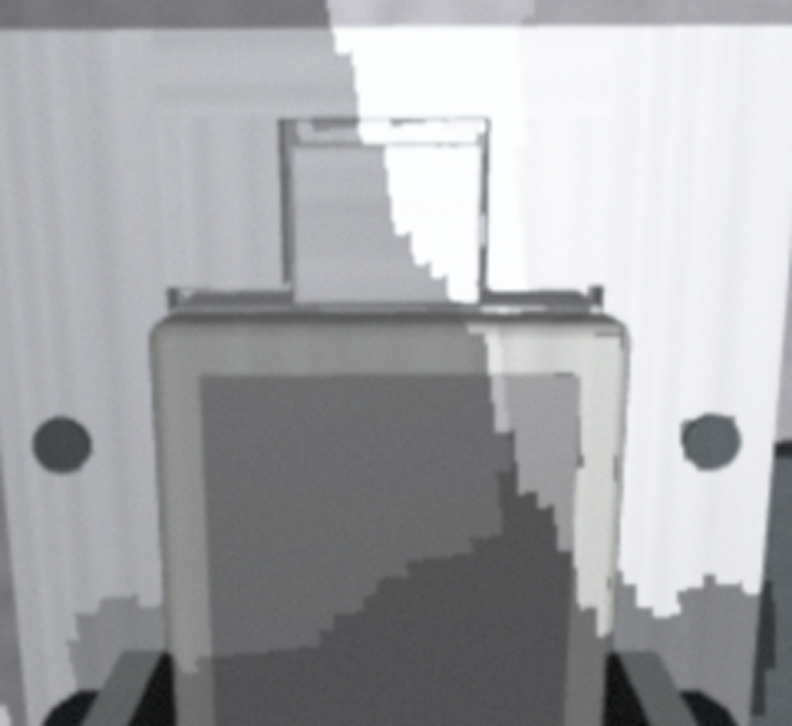

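drive_tool(
  motion="0.2 0 -0.1 0; 0.3 0 -0.1 0; 0.4 0 -0.1 0; 0.4 0 -0.1 0",
)

```text
time: 17.85
eef_pos: [521.2, -14.7, 35.3]
eef_rot: [0.706, 0.046, 0.706, -0.046]
wrist_force: [-0.1, 0.5, -0.5]
finger_gap: 53.3
```

drive_tool(
  motion="0.1 0 0 0; 0.2 0 0 0; 0.2 0 0 0",
)

```text
time: 18.15
eef_pos: [521.4, -14.6, 34.8]
eef_rot: [0.706, 0.046, 0.706, -0.046]
wrist_force: [-3.3, 0.1, 10.9]
finger_gap: 53.8
```

drive_tool(
  motion="0 0 0 0; 0 0 0 0; 0 0 0 0",
  fingers=7.2,
)

```text
time: 18.45
eef_pos: [521.4, -14.7, 33.3]
eef_rot: [0.706, 0.046, 0.706, -0.046]
wrist_force: [-0.1, 0.5, -0.3]
finger_gap: 71.8
```

drive_tool(
  motion="-4 0 0 0; -9 0 0 0; -14 0 0 0; -19 0 0 0; -22 0 0 0; -22 0 0 0; -22 0 0 0",
  fingers=8.5,
)

```text
time: 19.15
eef_pos: [521.3, -14.7, 253.5]
eef_rot: [0.706, 0.046, 0.705, -0.046]
wrist_force: [-0.7, 0.2, -0.2]
finger_gap: 85.0
```

```bash
python3 - <<'E'
from h import *
tool(450,-407,256,82.9)
im=snap("wrist","w17.png")
ccrop('w17.png',255,385,80,250,3.5,'w17c.png')
E
```

```text
t19.15 pos [521.3 -14.7 253.5] heading 82.56 tilt 0.06 gap 85.0 F [-0.7  0.2 -0.2]
-> shift [ -0.26 -39.83  -1.99] turn -0.006
```

View pics/w17c.png

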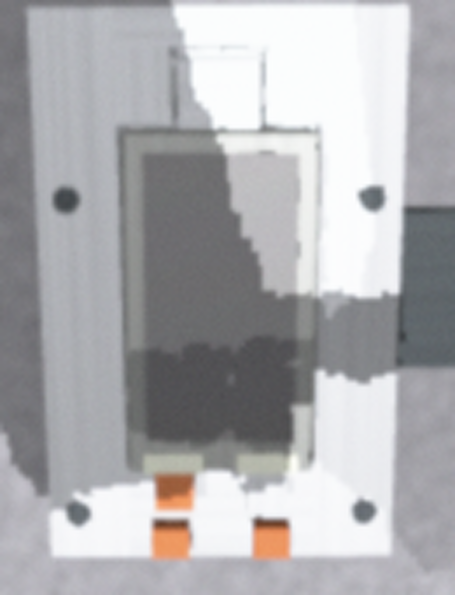

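drive_tool(
  motion="0 -4.8 -0.2 0; 0 -9.6 -0.4 0; 0 -14.4 -0.7 0; 0 -19.2 -1 0; 0 -24 -1.2 0; 0 -28.8 -1.4 0; 0 -33.6 -1.7 0; 0 -37.5 -1.9 0; 0 -39.8 -2 0; 0 -39.8 -2 0; 0 -39.8 -2 0",
)

```text
time: 20.3
eef_pos: [449.2, -405.8, 251.0]
eef_rot: [0.704, 0.047, 0.707, -0.045]
wrist_force: [0.9, -0.1, 0.6]
finger_gap: 85.2
```

```bash
python3 - <<'E'
from h import *
tool(450,-407,256,82.9)
im=snap("wrist","w18.png")
ccrop('w18.png',255,385,80,250,3.5,'w18c.png')
E
```

```text
t20.30 pos [ 449.2 -405.8  251. ] heading 82.53 tilt 0.24 gap 85.2 F [ 0.9 -0.1  0.6]
-> shift [-0.5  -0.1   0.09] turn -0.007
```

View pics/w18c.png

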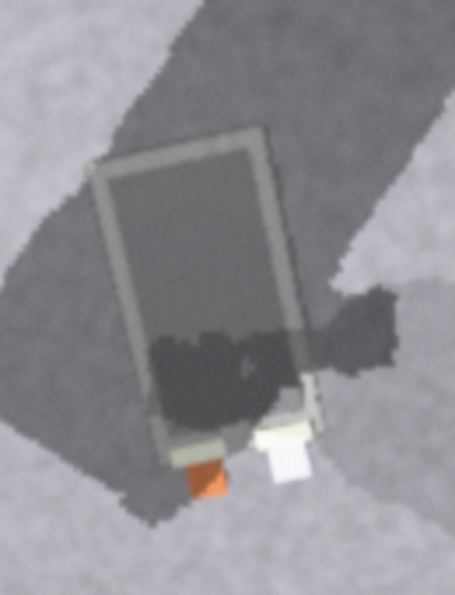

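View pics/w18.png

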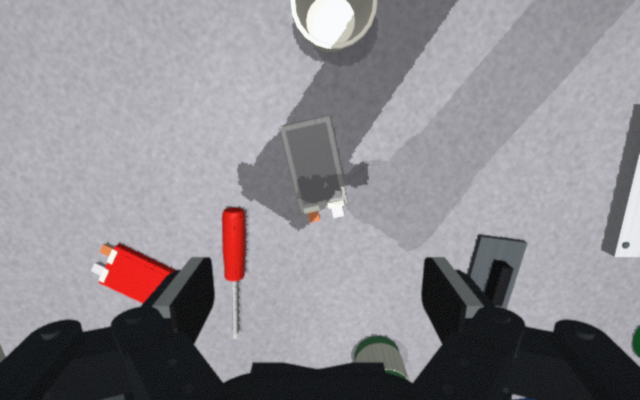

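```bash
python3 - <<'E'
from h import *
x=cellfit((255,80),3.5,[(91,172),(262,127),(325,430),(160,468)],[450,-407,0.05])
tool(x[0],x[1],1,90+np.degrees(x[2]))
E
```

```text
fit [ 451.1 -406.4] yaw deg 5.29 res [-2.  -1.7  0.8 -0.6  1.2  1.7  0.1  1.1]
t20.35 pos [ 450.  -405.   251.6] heading 82.64 tilt 0.2 gap 84.8 F [0.7 0.5 0.1]
-> shift [25.06 -0.2   0.19] turn -0.221
```

drive_tool(
  motion="4.5 0 0 -0.1; 9 -0.1 0.1 -0.2; 13.5 -0.2 0.1 -0.221; 18 -0.2 0.1 -0.221; 21 -0.2 0.1 -0.221; 23.5 -0.2 0.1 -0.221; 24.9 -0.2 0.1 -0.221; 24.9 -0.2 0.1 -0.221; 24.9 -0.2 0.1 -0.221",
  fingers=7.2,
)

```text
time: 21.25
eef_pos: [451.6, -408.5, 5.1]
eef_rot: [0.707, -0.033, 0.706, 0.032]
wrist_force: [0.2, -0.7, 1.2]
finger_gap: 71.6
```

```bash
python3 - <<'E'
from h import *
tool(451,-406.4,1,95.3)
im=snap("wrist","w19.png")
E
```

```text
t21.25 pos [ 451.6 -408.5    5.1] heading 95.29 tilt 0.07 gap 71.6 F [ 0.2 -0.7  1.2]
-> shift [ 0.41  0.21 -0.05] turn -0.000
```

View pics/w19.png

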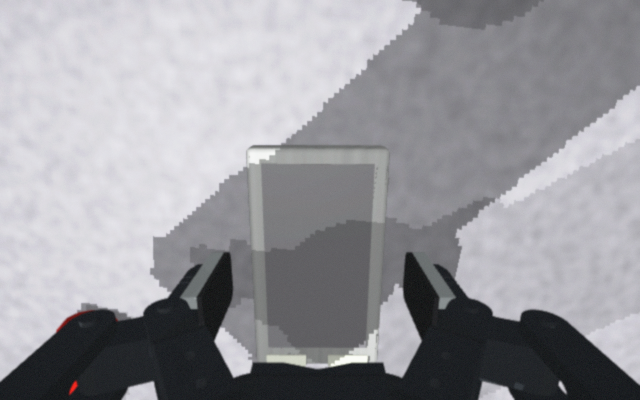

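drive_tool(
  motion="0.3 0 0 0; 0.3 0 0 0; 0.3 0 0 0; 0.3 0 0 0; 0.3 0 0 0",
  fingers=4.5,
)

```text
time: 21.8
eef_pos: [452.0, -409.7, 3.2]
eef_rot: [0.707, -0.033, 0.705, 0.032]
wrist_force: [0.3, -0.2, 6.0]
finger_gap: 53.8
```

drive_tool(
  motion="-1 0 0 0; -4 0 0 0; -8 0 0 0; -11 0 0 0; -11 0 0 0",
)

```text
time: 22.3
eef_pos: [453.3, -411.4, 116.9]
eef_rot: [0.709, -0.034, 0.704, 0.03]
wrist_force: [0.9, -1.0, -1.8]
finger_gap: 53.7
```

```bash
python3 - <<'E'
from h import *
tool(521.4,-14.6,90,82.6)
im=snap("wrist","w20.png"); snap("scene","c20.png")
E
```

```text
t22.30 pos [ 453.3 -411.4  116.9] heading 95.20 tilt 0.59 gap 53.7 F [ 0.9 -1.  -1.8]
-> shift [ 2.49 38.92 10.36] turn 0.220
```

View pics/w20.png

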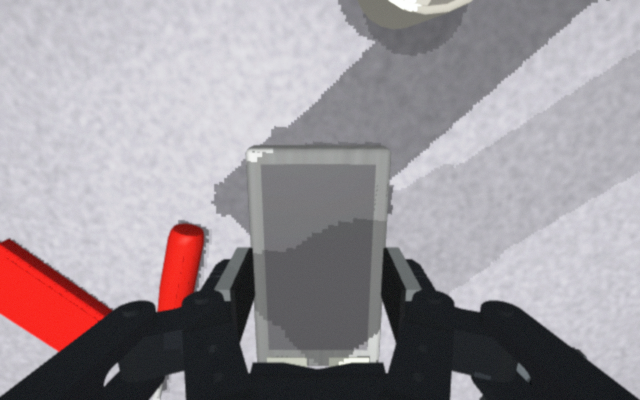

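drive_tool(
  motion="0 4.4 1.2 0.02; 0 8.8 2.4 0.05; 0 13.2 3.6 0.08; 0 17.6 4.8 0.11; 0 22 6 0.14; 0 26.4 7.2 0.17; 0 30.8 8.4 0.2; 0 35 9.5 0.22; 0.5 38 10.1 0.22; 2 38.9 10.4 0.22; 3.8 38.9 10.4 0.22; 4.5 38.9 10.4 0.22",
)

```text
time: 23.6
eef_pos: [515.8, -11.4, 63.3]
eef_rot: [0.703, 0.045, 0.708, -0.045]
wrist_force: [-0.3, -0.5, -2.4]
finger_gap: 53.7
```

drive_tool(
  motion="0 0 0 0; 0 0 0 0",
)

```text
time: 23.8
eef_pos: [518.5, -12.6, 66.1]
eef_rot: [0.705, 0.046, 0.706, -0.046]
wrist_force: [0.1, -0.6, -2.5]
finger_gap: 53.6
```

```bash
python3 - <<'E'
from h import *
tool(521.4,-14.6,48,82.6)
im=snap("wrist","w21.png")
ccrop('w21.png',200,440,50,270,3.3,'w21c.png')
E
```

```text
t23.80 pos [518.5 -12.6  66.1] heading 82.56 tilt 0.04 gap 53.6 F [ 0.1 -0.6 -2.5]
-> shift [ 1.81 -0.16  0.31] turn -0.001
```

View pics/w21c.png

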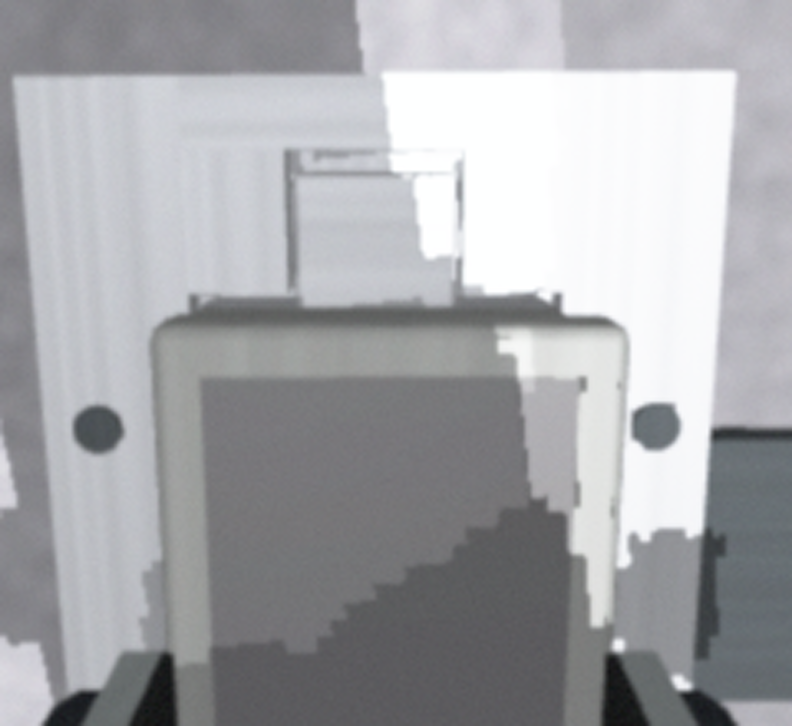

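```bash
cat >> h.py <<'E'
def place(g,fx,slot,tongue,edge):
    w=cam("wrist")
    a=fit(w,g(fx+slot),[(-85,-55,20),(-85,55,20),(-74,-14,20),(-74,14,20)],[517,-15,-.1])
    b=fit(w,g(tongue),[(-70,-12,32),(-70,12,32)],[517,-15,-.1])
    c=fitz(w,g(edge),[(-50,-28,0),(-50,28,0)],[517,-15,-.1,75])
    t=np.array([(a[0]-.8+b[0])/2,(a[1]+b[1])/2]); d=t-c[:2]
    s=manip.state(); M=rot(s["eef_rot"]); print("move tool y,z cm:",(M.T@np.array([d[0],d[1],0])/10).round(2)[1:],"turn %.3f"%(c[2]-a[2]))
E
python3 - <<'E'
from h import *
place(G((200,50),3.3),[(13,75),(737,70)],[(286,150),(462,150)],[(296,173),(455,172)],[(150,322),(630,320)])
E
```

```text
fit [520.4 -13.4] yaw deg -7.05 res [ 0.4  0.3 -0.8  0.4 -0.4 -0.2  0.9 -0.6]
fit [519.9 -13.1] yaw deg -7.04 res [-0.8  0.   0.8  0. ]
fitz [516.4 -10.8] yaw deg -7.15 z 72.7 res [ 0. -0.  0. -0.]
move tool y,z cm: [-0.2   0.37] turn -0.002
```

drive_tool(
  motion="0.3 -0.18 0.34 0; 0.8 -0.18 0.34 0; 1.3 -0.18 0.34 0; 1.6 -0.18 0.34 0; 1.7 -0.18 0.34 0; 1.7 -0.18 0.34 0",
)

```text
time: 24.45
eef_pos: [521.8, -14.1, 49.1]
eef_rot: [0.706, 0.045, 0.706, -0.045]
wrist_force: [0.6, -0.7, -1.1]
finger_gap: 53.7
```

drive_tool(
  motion="0.1 0 0 0; 0.2 0 0 0; 0.2 0 0 0",
)

```text
time: 24.75
eef_pos: [522.0, -14.2, 47.4]
eef_rot: [0.706, 0.045, 0.706, -0.045]
wrist_force: [0.0, -0.9, -1.7]
finger_gap: 53.6
```

drive_tool(
  motion="0.1 0 0 0; 0.2 0 0 0; 0.2 0 0 0",
)

```text
time: 25.05
eef_pos: [522.1, -14.2, 47.2]
eef_rot: [0.706, 0.046, 0.706, -0.045]
wrist_force: [-4.5, 0.2, 13.4]
finger_gap: 53.7
```

```bash
python3 - <<'E'
from h import *
tool(521.4,-14.6,48,82.6)
im=snap("wrist","w22.png")
ccrop('w22.png',200,440,50,270,3.3,'w22c.png')
E
```

```text
t25.05 pos [522.1 -14.2  47.2] heading 82.63 tilt 0.01 gap 53.7 F [-4.5  0.2 13.4]
-> shift [-0.08 -0.05 -0.07] turn 0.000
```

View pics/w22c.png

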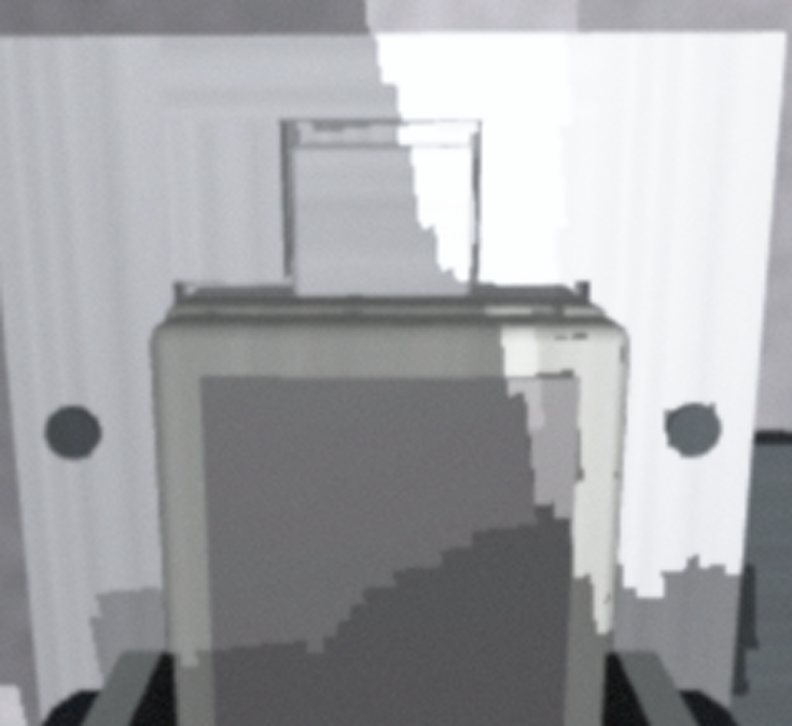

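drive_tool(
  motion="0 0 0 0; 0 0 0 0; 0 0 0 0",
  fingers=7.2,
)

```text
time: 25.4
eef_pos: [522.1, -14.2, 45.3]
eef_rot: [0.706, 0.045, 0.706, -0.045]
wrist_force: [0.6, 0.1, 0.1]
finger_gap: 72.0
```

drive_tool(
  motion="-4 0 0 0; -9 0 0 0; -14 0 0 0; -19 0 0 0; -20.8 0 0 0; -20.8 0 0 0; -20.8 0 0 0",
  fingers=8.5,
)

```text
time: 26.1
eef_pos: [521.5, -14.2, 252.8]
eef_rot: [0.705, 0.045, 0.706, -0.045]
wrist_force: [-1.6, -1.1, -0.8]
finger_gap: 84.8
```

```bash
python3 - <<'E'
from h import *
tool(413,282,256,84)
im=snap("wrist","w23.png")
ccrop('w23.png',255,385,80,250,3.5,'w23c.png')
E
```

```text
t26.10 pos [521.5 -14.2 252.8] heading 82.62 tilt 0.03 gap 84.8 F [-1.6 -1.1 -0.8]
-> shift [ -0.32  27.98 -14.57] turn -0.024
```

View pics/w23c.png

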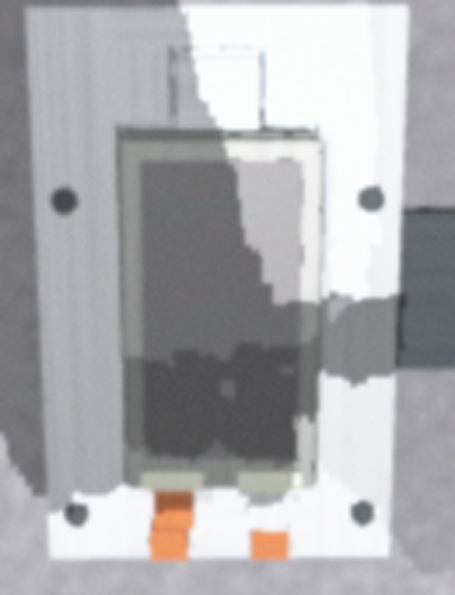

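drive_tool(
  motion="0 4.3 -2.2 0; 0 8.6 -4.4 0; 0 12.9 -6.6 0; 0 17.2 -8.8 0; 0 21.5 -11 0; 0 25.5 -13.2 0; 0 28 -14.6 0; 0 28 -14.6 0; 0 28 -14.6 0",
)

```text
time: 27.05
eef_pos: [412.2, 281.7, 251.4]
eef_rot: [0.705, 0.044, 0.707, -0.046]
wrist_force: [0.2, -1.0, -0.8]
finger_gap: 85.2
```

```bash
python3 - <<'E'
from h import *
tool(413,282,256,84)
im=snap("wrist","w24.png")
ccrop('w24.png',255,385,80,250,3.5,'w24c.png')
E
```

```text
t27.05 pos [412.2 281.7 251.4] heading 82.71 tilt 0.21 gap 85.2 F [ 0.2 -1.  -0.8]
-> shift [-0.46  0.04  0.07] turn -0.023
```

View pics/w24c.png

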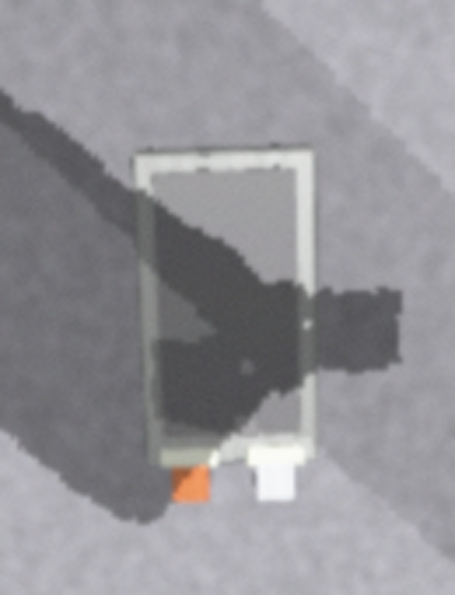

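```bash
python3 - <<'E'
from h import *
x=cellfit((255,80),3.5,[(134,156),(313,151),(315,461),(150,466)],[413,282,-0.09])
tool(x[0],x[1],1,90+np.degrees(x[2]))
E
```

```text
fit [417.6 283. ] yaw deg -5.65 res [-0.9 -0.5  0.9 -0.7  1.1  0.7 -1.1  0.7]
t27.10 pos [412.9 280.7 251.7] heading 82.57 tilt 0.19 gap 84.8 F [ 0.8 -0.4  0.9]
-> shift [25.07  0.36  0.48] turn -0.031
```

drive_tool(
  motion="4.5 0.1 0.2 -0.02; 9 0.25 0.4 -0.031; 13.5 0.25 0.4 -0.031; 18 0.25 0.4 -0.031; 21 0.25 0.4 -0.031; 23.5 0.25 0.4 -0.031; 25 0.25 0.4 -0.031; 25 0.25 0.4 -0.031; 25 0.25 0.4 -0.031",
  fingers=7.2,
)

```text
time: 28.0
eef_pos: [418.0, 282.8, 3.2]
eef_rot: [0.706, 0.035, 0.706, -0.036]
wrist_force: [0.8, 0.8, -0.2]
finger_gap: 71.9
```

```bash
python3 - <<'E'
from h import *
tool(417.6,283,2,84.4)
im=snap("wrist","w25.png")
E
```

```text
t28.00 pos [418.  282.8   3.2] heading 84.28 tilt 0.06 gap 71.9 F [ 0.8  0.8 -0.2]
-> shift [ 0.12  0.01 -0.04] turn -0.002
```

View pics/w25.png

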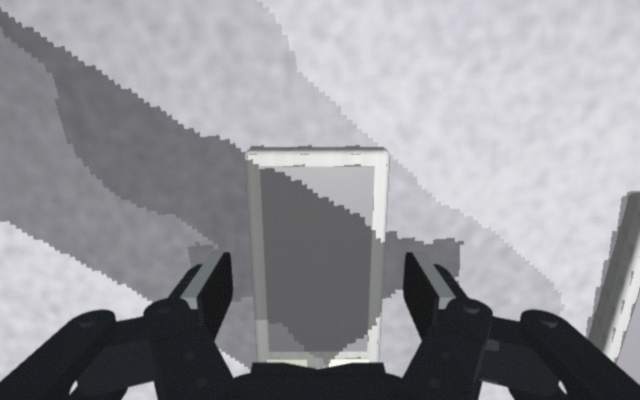

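drive_tool(
  motion="0.15 0 0 0; 0.15 0 0 0; 0.15 0 0 0; 0.15 0 0 0; 0.15 0 0 0",
  fingers=4.5,
)

```text
time: 28.55
eef_pos: [418.5, 284.2, 3.3]
eef_rot: [0.707, 0.035, 0.705, -0.035]
wrist_force: [-0.8, -1.9, 5.8]
finger_gap: 53.9
```

drive_tool(
  motion="-1 0 0 0; -4 0 0 0; -8 0 0 0; -12.5 0 0 0; -17 0 0 0; -21 0 0 0; -22 0 0 0; -22 0 0 0",
)

```text
time: 29.35
eef_pos: [418.1, 284.9, 224.1]
eef_rot: [0.708, 0.036, 0.705, -0.034]
wrist_force: [0.1, -0.1, -2.0]
finger_gap: 53.7
```

```bash
python3 - <<'E'
from h import *
tool(521.8,-14.4,90,82.6)
im=snap("wrist","w26.png"); snap("side","s26.png")
E
```

```text
t29.35 pos [418.1 284.9 224.1] heading 84.41 tilt 0.28 gap 53.7 F [ 0.1 -0.1 -2. ]
-> shift [ 13.37 -28.82  13.19] turn 0.032
```

View pics/w26.png

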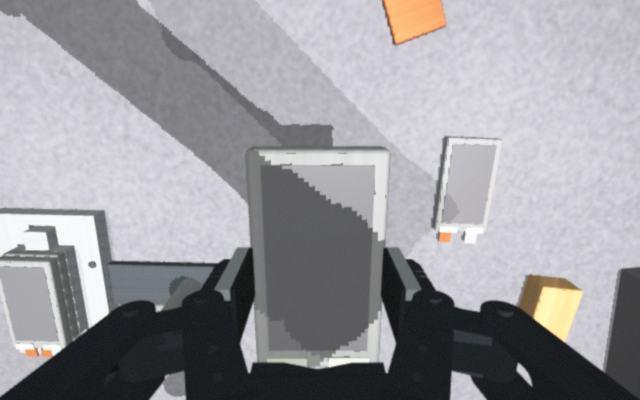

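drive_tool(
  motion="0 -4.4 2 0; 0 -8.8 4 0; 0 -13.2 6 0; 0 -17.6 8 0; 0 -22 10 0.01; 0 -26 12 0.032; 0 -28.8 13.2 0.032; 4 -28.8 13.2 0.032; 8 -28.8 13.2 0.032; 12 -28.8 13.2 0.032; 14.5 -28.8 13.2 0.032; 14.5 -28.8 13.2 0.032",
)

```text
time: 30.65
eef_pos: [514.9, -15.4, 71.1]
eef_rot: [0.701, 0.045, 0.71, -0.046]
wrist_force: [-0.5, -0.1, -1.1]
finger_gap: 53.6
```

drive_tool(
  motion="0 0 0 0; 0 0 0 0",
)

```text
time: 30.85
eef_pos: [521.6, -15.2, 77.8]
eef_rot: [0.706, 0.046, 0.705, -0.046]
wrist_force: [0.3, 0.4, -1.7]
finger_gap: 53.4
```

```bash
python3 - <<'E'
from h import *
tool(521.8,-14.4,60,82.6)
im=snap("wrist","w27.png")
ccrop('w27.png',200,440,50,270,3.3,'w27c.png')
E
```

```text
t30.85 pos [521.6 -15.2  77.8] heading 82.57 tilt 0.11 gap 53.4 F [ 0.3  0.4 -1.7]
-> shift [1.78 0.09 0.01] turn -0.001
```

View pics/w27c.png

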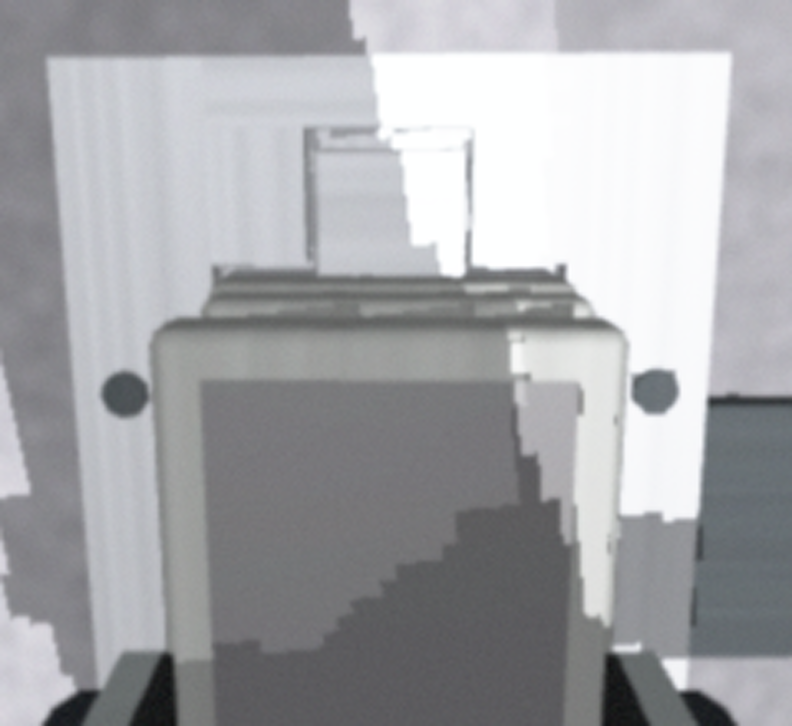

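```bash
python3 - <<'E'
from h import *
place(G((200,50),3.3),[(47,57),(731,52)],[(306,127),(472,128)],[(315,149),(467,149)],[(150,324),(630,322)])
E
```

```text
fit [520.2 -13.4] yaw deg -7.03 res [ 0.2  0.1 -0.3  0.3 -0.7  0.1  0.8 -0.6]
fit [519.8 -13.5] yaw deg -7.38 res [-0.4  0.   0.4  0. ]
fitz [519.4 -13.5] yaw deg -7.14 z 84.3 res [ 0. -0.  0. -0.]
move tool y,z cm: [0.   0.02] turn -0.002
```

drive_tool(
  motion="0.6 0 0 0; 1.1 0 0 0; 1.5 0 0 0; 1.7 0 0 0; 1.7 0 0 0; 1.7 0 0 0",
)

```text
time: 31.5
eef_pos: [520.7, -15.3, 59.8]
eef_rot: [0.706, 0.046, 0.706, -0.046]
wrist_force: [-1.1, -0.2, -2.0]
finger_gap: 53.7
```

drive_tool(
  motion="0.1 0 0 0; 0.15 0 0 0; 0.15 0 0 0",
)

```text
time: 31.8
eef_pos: [520.9, -15.3, 59.4]
eef_rot: [0.706, 0.046, 0.705, -0.046]
wrist_force: [-1.9, -0.6, 6.9]
finger_gap: 53.6
```

Contact; release and head to the fourth cell (hover-visible at about (450,437)).

drive_tool(
  motion="0 0 0 0; 0 0 0 0; 0 0 0 0",
  fingers=7.2,
)

```text
time: 32.1
eef_pos: [520.8, -15.3, 58.3]
eef_rot: [0.706, 0.046, 0.705, -0.046]
wrist_force: [-0.9, -0.1, -0.1]
finger_gap: 71.8
```

drive_tool(
  motion="-4 0 0 0; -9 0 0 0; -14 0 0 0; -19 0 0 0; -19.5 0 0 0; -19.5 0 0 0; -19.5 0 0 0",
  fingers=8.5,
)

```text
time: 32.8
eef_pos: [519.6, -15.3, 251.8]
eef_rot: [0.705, 0.046, 0.707, -0.046]
wrist_force: [-0.4, 0.3, -1.8]
finger_gap: 85.0
```

```bash
python3 - <<'E'
from h import *
tool(450,437,254,82.6)
im=snap("wrist","w28.png")
ccrop('w28.png',255,385,80,250,3.5,'w28c.png')
E
```

```text
t32.80 pos [519.6 -15.3 251.8] heading 82.57 tilt 0.15 gap 85.0 F [-0.4  0.3 -1.8]
-> shift [ -0.21  43.95 -12.75] turn -0.000
```

View pics/w28.png

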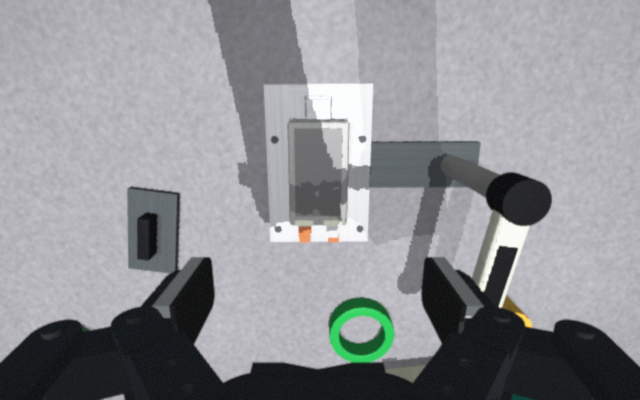

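drive_tool(
  motion="0 4.6 -1.3 0; 0 9.2 -2.6 0; 0 13.8 -4 0; 0 18.4 -5.3 0; 0 23 -6.7 0; 0 27.6 -8 0; 0 32.2 -9.3 0; 0 36.8 -10.7 0; 0 41 -12 0; 0 44 -12.7 0; 0 44 -12.7 0; 0 44 -12.7 0",
)

```text
time: 34.05
eef_pos: [450.7, 436.9, 250.8]
eef_rot: [0.705, 0.044, 0.707, -0.047]
wrist_force: [0.5, -0.9, 1.0]
finger_gap: 85.3
```

```bash
python3 - <<'E'
from h import *
tool(450,437,254,82.6)
im=snap("wrist","w29.png")
ccrop('w29.png',255,385,80,250,3.5,'w29c.png')
E
```

```text
t34.05 pos [450.7 436.9 250.8] heading 82.65 tilt 0.26 gap 85.3 F [ 0.5 -0.9  1. ]
-> shift [-0.32 -0.   -0.07] turn 0.001
```

View pics/w29c.png

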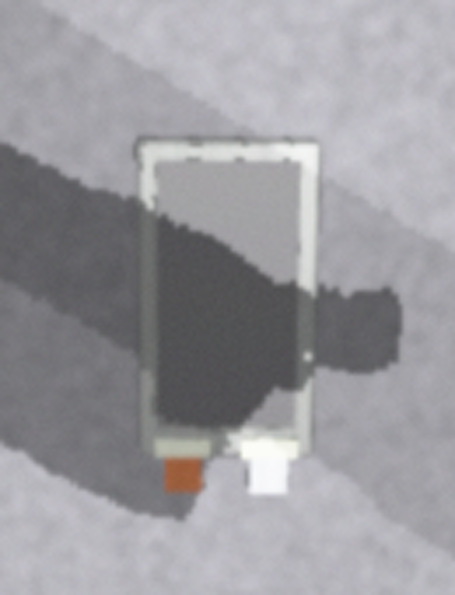

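```bash
python3 - <<'E'
from h import *
x=cellfit((255,80),3.5,[(138,142),(320,141),(313,456),(146,457)],[450,437,-0.09])
tool(x[0],x[1],2,90+np.degrees(x[2]))
E
```

```text
fit [453.4 438.6] yaw deg -7.19 res [-0.6 -0.2  0.5 -0.1  0.9  0.3 -0.8  0.1]
t34.10 pos [451.7 435.8 251.3] heading 82.52 tilt 0.23 gap 84.9 F [ 0.5  0.5 -0.6]
-> shift [24.93  0.39  0.17] turn -0.005
```

drive_tool(
  motion="4.5 0.1 0.1 -0.005; 9 0.3 0.15 -0.005; 13.5 0.3 0.15 -0.005; 18 0.3 0.15 -0.005; 21 0.3 0.15 -0.005; 23.5 0.3 0.15 -0.005; 24.9 0.3 0.15 -0.005; 24.9 0.3 0.15 -0.005; 24.9 0.3 0.15 -0.005",
  fingers=7.2,
)

```text
time: 35.0
eef_pos: [454.5, 439.9, 5.2]
eef_rot: [0.706, 0.045, 0.705, -0.044]
wrist_force: [0.2, 0.0, 0.4]
finger_gap: 72.0
```

```bash
python3 - <<'E'
from h import *
tool(453.4,438.6,2,82.8)
im=snap("wrist","w30.png")
E
```

```text
t35.00 pos [454.5 439.9   5.2] heading 82.79 tilt 0.07 gap 72.0 F [0.2 0.  0.4]
-> shift [ 0.32 -0.14 -0.09] turn -0.000
```

View pics/w30.png

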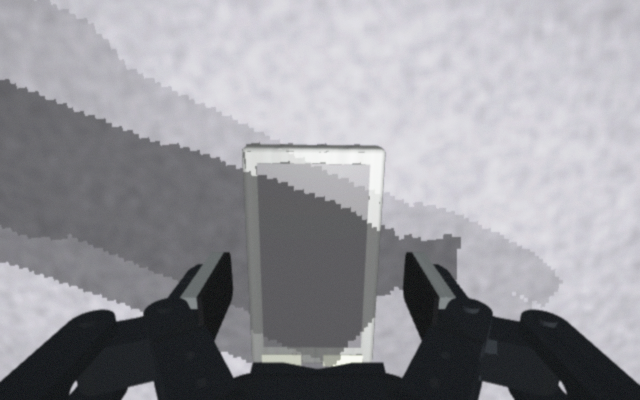

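drive_tool(
  motion="0.3 0 0 0; 0.3 0 0 0; 0.3 0 0 0; 0.3 0 0 0; 0.3 0 0 0",
  fingers=4.5,
)

```text
time: 35.55
eef_pos: [454.7, 440.8, 3.3]
eef_rot: [0.707, 0.045, 0.705, -0.044]
wrist_force: [-0.3, -1.5, 6.2]
finger_gap: 54.0
```

drive_tool(
  motion="-1 0 0 0; -4 0 0 0; -8 0 0 0; -12.5 0 0 0; -17 0 0 0; -21 0 0 0; -22 0 0 0; -22 0 0 0",
)

```text
time: 36.35
eef_pos: [454.0, 441.1, 223.7]
eef_rot: [0.707, 0.045, 0.705, -0.043]
wrist_force: [-0.3, -0.0, -3.2]
finger_gap: 53.7
```

```bash
python3 - <<'E'
from h import *
tool(521.2,-14.6,100,82.6)
im=snap("wrist","w31.png")
E
```

```text
t36.35 pos [454.  441.1 223.7] heading 82.86 tilt 0.26 gap 53.7 F [-0.3 -0.  -3.2]
-> shift [ 12.25 -44.43  12.29] turn 0.005
```

View pics/w31.png

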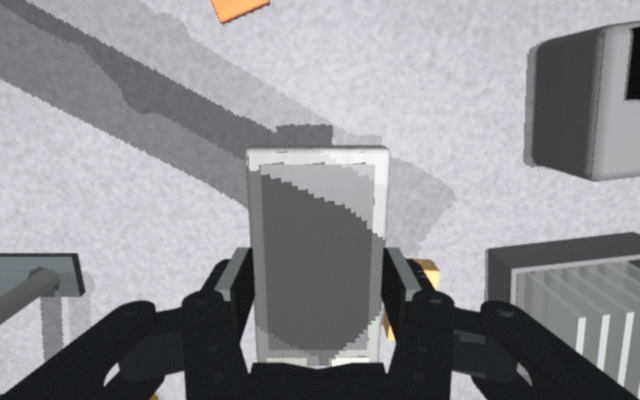

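drive_tool(
  motion="0 -4.4 1.2 0; 0 -8.8 2.4 0; 0 -13.2 3.6 0; 0 -17.6 4.8 0; 0 -22 6 0; 0 -26.4 7.2 0; 0 -30.8 8.4 0; 0 -35.2 9.6 0; 0 -39.6 10.8 0.005; 0 -43 12 0.005; 0 -44.4 12.3 0.005; 0 -44.4 12.3 0.005",
)

```text
time: 37.6
eef_pos: [518.8, -18.3, 219.1]
eef_rot: [0.704, 0.047, 0.707, -0.048]
wrist_force: [0.9, 1.1, -2.1]
finger_gap: 53.7
```

drive_tool(
  motion="4 0 0 0; 8 0 0 0; 11.5 0 0 0; 13.2 0 0 0; 13.2 0 0 0; 13.2 0 0 0",
)

```text
time: 38.2
eef_pos: [520.0, -13.7, 89.0]
eef_rot: [0.705, 0.045, 0.706, -0.045]
wrist_force: [0.1, 1.1, -0.9]
finger_gap: 53.7
```

```bash
python3 - <<'E'
from h import *
tool(521.2,-14.6,72,82.6)
im=snap("wrist","w32.png")
ccrop('w32.png',200,440,50,270,3.3,'w32c.png')
E
```

```text
t38.20 pos [520.  -13.7  89. ] heading 82.72 tilt 0.08 gap 53.7 F [ 0.1  1.1 -0.9]
-> shift [ 1.7  -0.08  0.13] turn 0.002
```

View pics/w32c.png

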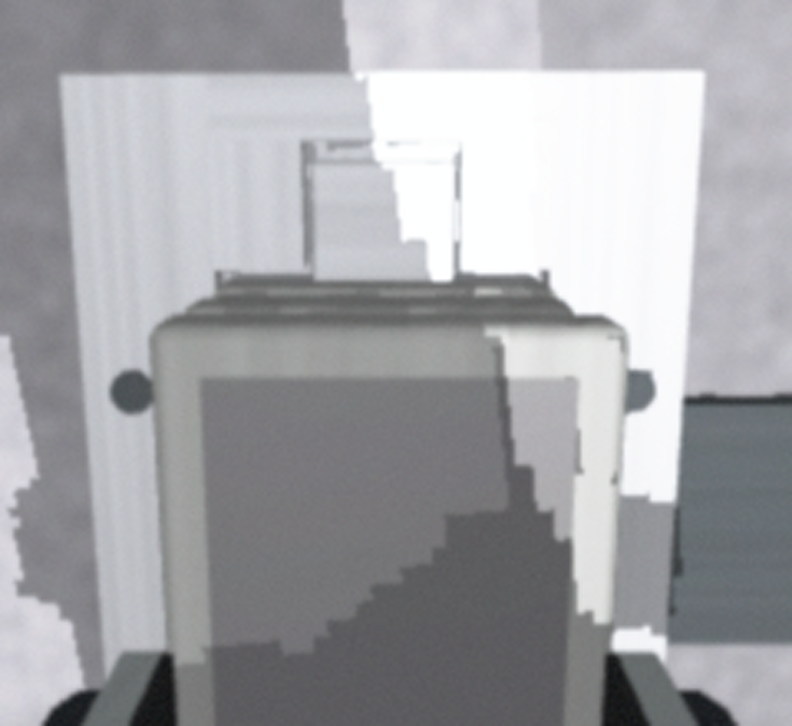

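```bash
python3 - <<'E'
from h import *
place(G((200,50),3.3),[(60,74),(704,71)],[(303,142),(460,142)],[(313,162),(453,162)],[(150,322),(630,320)])
E
```

```text
fit [521.  -13.9] yaw deg -7.04 res [ 0.3  0.3 -0.6  0.4 -0.4 -0.3  0.7 -0.5]
fit [520.6 -13.9] yaw deg -7.27 res [-0.8  0.   0.8  0. ]
fitz [518.3 -12.4] yaw deg -7.04 z 96.1 res [-0.  0.  0.  0.]
move tool y,z cm: [-0.13  0.23] turn 0.000
```

drive_tool(
  motion="0.6 -0.12 0.2 0; 1.1 -0.12 0.2 0; 1.5 -0.12 0.2 0; 1.6 -0.12 0.2 0; 1.6 -0.12 0.2 0; 1.6 -0.12 0.2 0",
)

```text
time: 38.85
eef_pos: [522.2, -17.1, 73.4]
eef_rot: [0.706, 0.046, 0.706, -0.046]
wrist_force: [-0.2, 0.7, -2.2]
finger_gap: 53.9
```

drive_tool(
  motion="0.1 0 0 0; 0.15 0 0 0; 0.15 0 0 0",
)

```text
time: 39.15
eef_pos: [522.1, -17.1, 71.8]
eef_rot: [0.706, 0.046, 0.706, -0.046]
wrist_force: [0.3, -1.2, -1.2]
finger_gap: 53.5
```

```bash
python3 - <<'E'
from h import *
tool(521.2,-14.6,72,82.6)
im=snap("wrist","w33.png")
ccrop('w33.png',200,440,50,270,3.3,'w33c.png')
tool(521.2,-14.6,72,82.6)
E
```

```text
t39.15 pos [522.1 -17.1  71.8] heading 82.57 tilt 0.01 gap 53.5 F [ 0.3 -1.2 -1.2]
-> shift [-0.02  0.23 -0.13] turn -0.001
t39.20 pos [522.1 -17.1  71.8] heading 82.57 tilt 0.0 gap 53.8 F [ 0.  -0.1 -0.9]
-> shift [-0.02  0.23 -0.12] turn -0.001
```

View pics/w33c.png

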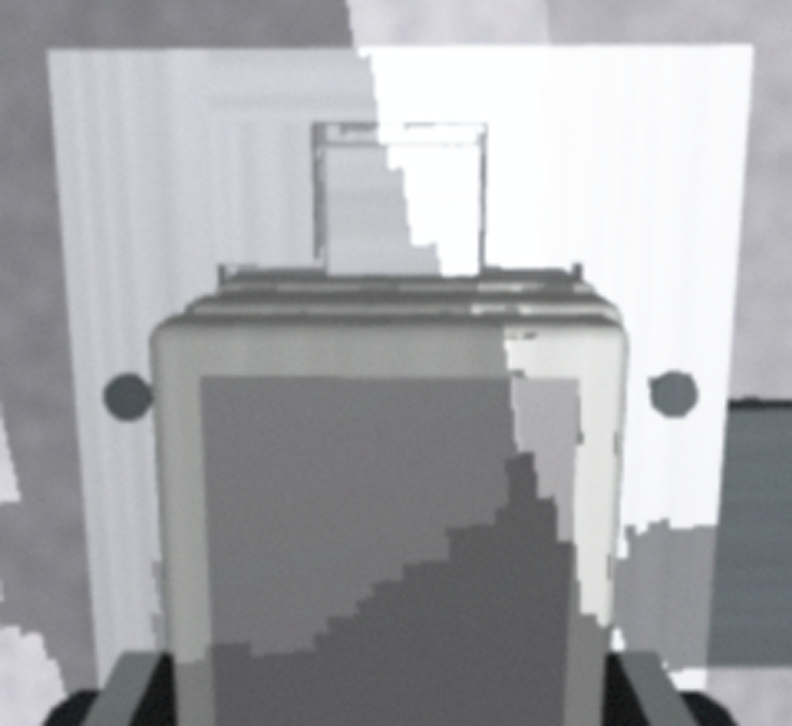

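```bash
python3 - <<'E'
from h import *
place(G((200,50),3.3),[(47,50),(752,45)],[(314,123),(486,124)],[(325,144),(482,144)],[(150,322),(630,320)])
E
```

```text
fit [520.1 -13.5] yaw deg -7.04 res [ 0.1  0.2  0.   0.4 -0.7  0.   0.6 -0.6]
fit [519.5 -13.5] yaw deg -7.39 res [-0.5  0.   0.5  0. ]
fitz [519.5 -15.3] yaw deg -7.14 z 78.0 res [ 0. -0.  0.  0.]
move tool y,z cm: [ 0.18 -0.04] turn -0.002
```

drive_tool(
  motion="-0.2 0.1 0 0; -0.2 0.18 0 0; 0 0.18 0 0; 0.1 0.18 0 0; 0.15 0.18 0 0; 0.15 0.18 0 0",
)

```text
time: 39.8
eef_pos: [522.5, -15.1, 71.2]
eef_rot: [0.706, 0.046, 0.706, -0.046]
wrist_force: [-2.2, 1.2, 6.5]
finger_gap: 54.0
```

```bash
python3 - <<'E'
from h import *
tool(521.2,-14.6,72,82.6)
im=snap("wrist","w34.png")
ccrop('w34.png',200,440,50,270,3.3,'w34c.png')
E
```

```text
t39.80 pos [522.5 -15.1  71.2] heading 82.56 tilt 0.02 gap 54.0 F [-2.2  1.2  6.5]
-> shift [-0.08  0.04 -0.14] turn -0.001
```

View pics/w34c.png

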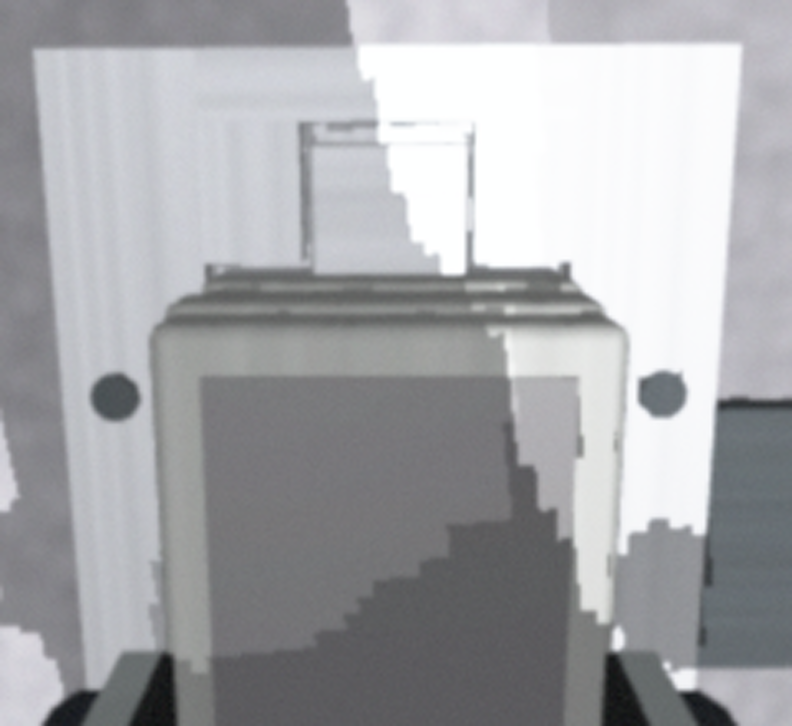

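Tongue mid-column (390) now matches the cell's (390), and it is in contact. Release and rise.

drive_tool(
  motion="0 0 0 0; 0 0 0 0; 0 0 0 0",
  fingers=7.2,
)

```text
time: 40.15
eef_pos: [522.5, -15.4, 70.3]
eef_rot: [0.706, 0.046, 0.706, -0.046]
wrist_force: [0.8, -0.4, 0.6]
finger_gap: 72.4
```

drive_tool(
  motion="-4 0 0 0; -9 0 0 0; -14 0 0 0; -18 0 0 0; -18.3 0 0 0; -18.3 0 0 0; -18.3 0 0 0",
  fingers=8.5,
)

```text
time: 40.85
eef_pos: [521.3, -15.3, 251.7]
eef_rot: [0.705, 0.046, 0.707, -0.046]
wrist_force: [0.0, -0.6, -0.7]
finger_gap: 84.4
```

```bash
python3 - <<'E'
from h import *
im=snap("wrist","w35.png"); snap("side","s35.png"); snap("scene","c35.png")
w=cam("wrist")
ccrop('w35.png',100,385,80,280,2.8,'w35c.png')
tool(600,-210,254,80)
E
```

```text
t41.00 pos [521.3 -15.3 251.4] heading 82.57 tilt 0.2 gap 85.2 F [ 0.   0.1 -0.3]
-> shift [ -0.28 -18.28  10.32] turn 0.045
```

View pics/w35c.png

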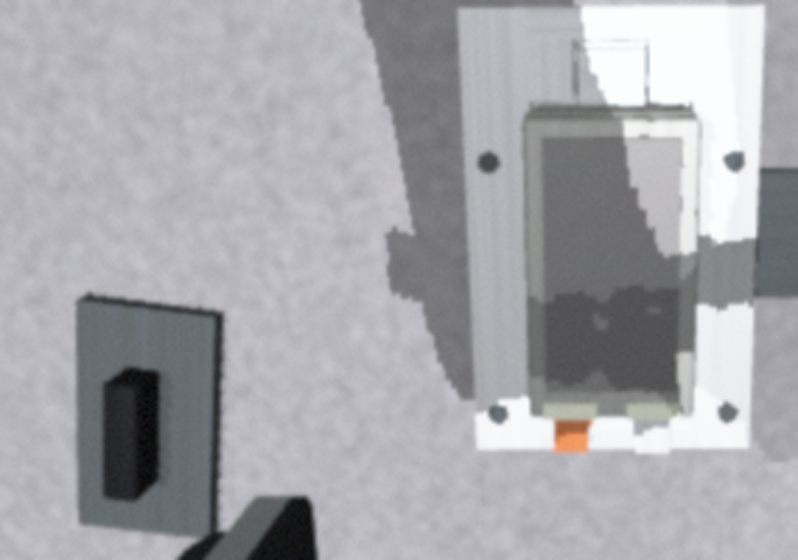

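View pics/s35.png

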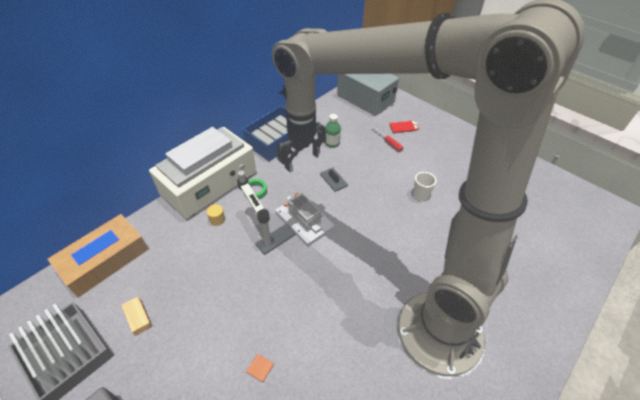

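```bash
python3 - <<'E'
from h import *
w=cam("wrist"); g=G((100,80),2.8)
R4=lambda z:[(-50,-28,z),(-50,28,z),(50,28,z),(50,-28,z)]
fit(w,g([(524,117),(700,115),(691,414),(531,416)]),R4(80),[520,-14,-.12])
fit(w,g([(458,9),(765,6),(749,447),(477,451)]),[(-85,-55,20),(-85,55,20),(85,55,20),(85,-55,20)],[517,-15,-.1])
x=fit(w,g([(78,299),(220,312),(213,533),(80,523)]),R4(10),[590,-210,-.12])
tool(x[0],x[1],254,90+np.degrees(x[2]))
E
```

```text
fit [519.  -13.6] yaw deg -7.35 res [-1.  -1.   0.7 -0.3  1.3  1.2 -0.9  0.5]
fit [520.1 -13.4] yaw deg -7.02 res [-0.1 -0.1 -0.3  0.3  0.   0.3  0.4 -0.6]
fit [ 571.6 -213.6] yaw deg -14.73 res [-0.2 -1.3 -0.5  0.3  0.2  1.5  0.5 -0.4]
t41.00 pos [521.3 -15.3 251.4] heading 82.57 tilt 0.2 gap 85.2 F [ 0.   0.1 -0.3]
-> shift [ -0.27 -19.     7.55] turn 0.127
```

Pile is at (519,-13.6), good against the carrier. Go above the plate.

drive_tool(
  motion="0 -4.6 1.9 0.03; 0 -9.2 3.8 0.06; 0 -13.8 5.6 0.1; 0 -17.5 7 0.127; 0 -19 7.55 0.127; 0 -19 7.55 0.127; 0 -19 7.55 0.127",
)

```text
time: 41.7
eef_pos: [572.5, -211.4, 252.4]
eef_rot: [0.701, 0.091, 0.702, -0.089]
wrist_force: [-0.4, 0.1, 0.2]
finger_gap: 84.9
```

```bash
python3 - <<'E'
from h import *
tool(571.6,-213.6,254,75.3)
im=snap("wrist","w36.png")
ccrop('w36.png',255,385,80,250,3.5,'w36c.png')
E
```

```text
t41.70 pos [ 572.5 -211.4  252.4] heading 75.39 tilt 0.15 gap 84.9 F [-0.4  0.1  0.2]
-> shift [-0.16 -0.23 -0.03] turn 0.001
```

View pics/w36c.png

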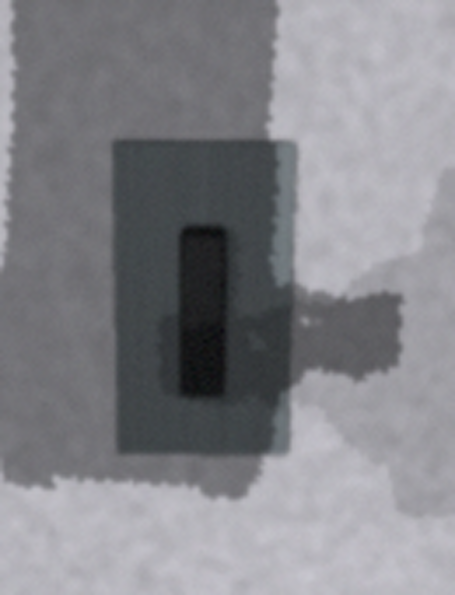

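```bash
python3 - <<'E'
from h import *
x=cellfit((255,80),3.5,[(113,140),(297,140),(290,453),(118,453)],[571,-213,-0.25],z=10)
tool(x[0],x[1],15,90+np.degrees(x[2]))
w=cam("wrist");g=G((255,80),3.5)
fit(w,g([(180,227),(226,227),(226,396),(180,396)]),[(-25,-7,32),(-25,7,32),(25,7,32),(25,-7,32)],[571,-213,-.25])
E
```

```text
fit [ 572.8 -214.4] yaw deg -14.77 res [-0.1 -0.2 -0.   0.   0.   0.2  0.1  0. ]
t41.75 pos [ 572.7 -210.7  252.7] heading 75.48 tilt 0.13 gap 85.0 F [ 0.2 -0.1  0. ]
-> shift [23.77 -0.4   0.14] turn 0.004
fit [ 571.9 -214.4] yaw deg -14.68 res [-0.3  0.5  0.3  0.5  0.  -0.5 -0.  -0.5]
```

drive_tool(
  motion="4.5 -0.1 0 0.004; 9 -0.35 0.1 0.004; 13.5 -0.35 0.1 0.004; 18 -0.35 0.1 0.004; 21 -0.35 0.1 0.004; 22.8 -0.35 0.1 0.004; 23.5 -0.35 0.1 0.004; 23.5 -0.35 0.1 0.004; 23.5 -0.35 0.1 0.004",
  fingers=5,
)

```text
time: 42.65
eef_pos: [573.9, -216.4, 19.6]
eef_rot: [0.702, 0.092, 0.7, -0.091]
wrist_force: [0.4, 0.3, 0.1]
finger_gap: 49.7
```

```bash
python3 - <<'E'
from h import *
tool(572.4,-214.4,15,75.3)
im=snap("wrist","w37.png")
E
```

```text
t42.65 pos [ 573.9 -216.4   19.6] heading 75.14 tilt 0.13 gap 49.7 F [0.4 0.3 0.1]
-> shift [ 0.46  0.15 -0.2 ] turn -0.003
```

View pics/w37.png

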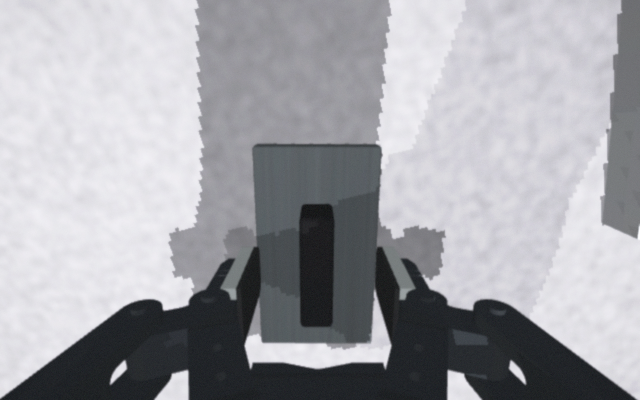

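drive_tool(
  motion="0.3 0 0 0; 0.4 0 0 0; 0.4 0 0 0; 0.4 0 0 0; 0.4 0 0 0; 0.4 0 0 0; 0.4 0 0 0",
  fingers=0.6,
  grip_force=80,
)

```text
time: 43.4
eef_pos: [573.0, -217.1, 15.0]
eef_rot: [0.701, 0.092, 0.701, -0.092]
wrist_force: [-2.1, 0.7, 6.0]
finger_gap: 11.5
```

drive_tool(
  motion="-1 0 0 0; -4 0 0 0; -8 0 0 0; -11.5 0 0 0; -11.5 0 0 0; -11.5 0 0 0",
)

```text
time: 44.0
eef_pos: [572.7, -217.2, 129.8]
eef_rot: [0.701, 0.092, 0.701, -0.092]
wrist_force: [-0.3, 0.3, -2.5]
finger_gap: 12.3
```

```bash
python3 - <<'E'
from h import *
tool(521.4,-14.6,125,82.6)
im=snap("wrist","w38.png")
E
```

```text
t44.00 pos [ 572.7 -217.2  129.8] heading 75.06 tilt 0.06 gap 12.3 F [-0.3  0.3 -2.5]
-> shift [  0.47  18.25 -10.18] turn -0.132
```

View pics/w38.png

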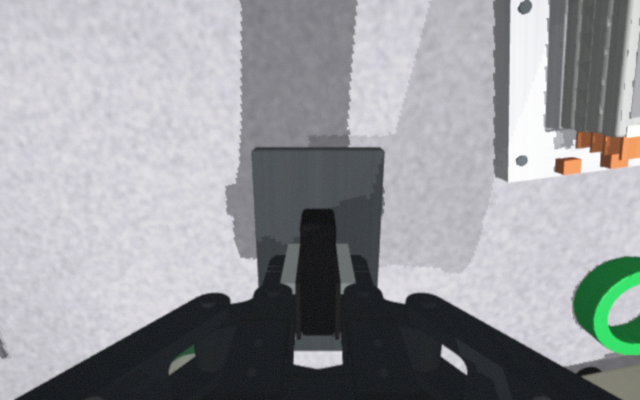

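drive_tool(
  motion="-1 4 -2 -0.03; -1 8 -4.2 -0.06; -1 12 -6.6 -0.1; -1 15.5 -8.5 -0.132; -0.5 18.25 -10.1 -0.132; 0.5 18.25 -10.1 -0.132; 1 18.25 -10.1 -0.132; 1 18.25 -10.1 -0.132; 1 18.25 -10.1 -0.132",
)

```text
time: 44.95
eef_pos: [522.0, -16.4, 118.7]
eef_rot: [0.705, 0.046, 0.706, -0.047]
wrist_force: [0.0, -0.5, -1.7]
finger_gap: 12.0
```

```bash
python3 - <<'E'
from h import *
tool(521.4,-14.6,95,82.6)
im=snap("wrist","w39.png")
ccrop('w39.png',200,440,50,270,3.3,'w39c.png')
E
```

```text
t44.95 pos [522.  -16.4 118.7] heading 82.48 tilt 0.08 gap 12.0 F [ 0.  -0.5 -1.7]
-> shift [ 2.37  0.17 -0.08] turn -0.002
```

View pics/w39c.png

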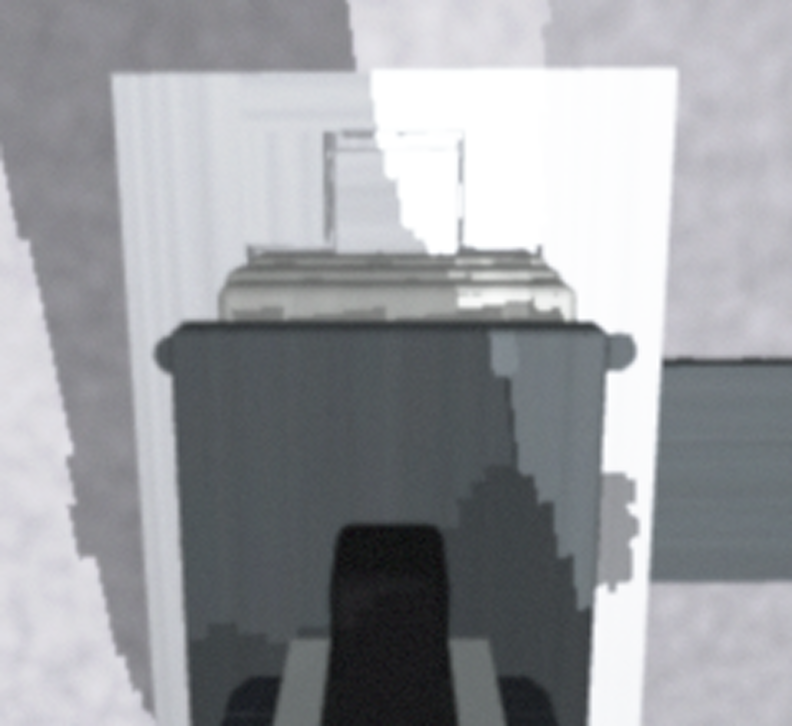

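```bash
python3 - <<'E'
from h import *
place(G((200,50),3.3),[(110,75),(678,68)],[(324,132),(463,132)],[(333,150),(458,150)],[(172,328),(607,326)])
w=cam("wrist");g=G((200,50),3.3)
for z in (112,116): fit(w,g([(172,328),(607,326)]),[(-50,-28,z),(-50,28,z)],[517,-15,-.1])
E
```

```text
fit [520.5 -13.2] yaw deg -6.85 res [ 0.5  0.1 -0.7  0.3 -0.3 -0.   0.5 -0.5]
fit [520.1 -13.6] yaw deg -7.47 res [-0.3  0.   0.3  0. ]
fitz [522.3 -14.8] yaw deg -7.20 z 111.3 res [0. 0. 0. 0.]
move tool y,z cm: [ 0.11 -0.26] turn -0.006
fit [522.2 -14.8] yaw deg -7.20 res [-0.3  0.   0.3  0. ]
fit [521.7 -14.7] yaw deg -7.20 res [-2.1  0.1  2.1  0.1]
```

drive_tool(
  motion="0.6 0.1 -0.24 0; 1.2 0.1 -0.24 0; 1.6 0.1 -0.24 0; 1.9 0.1 -0.24 0; 1.9 0.1 -0.24 0; 1.9 0.1 -0.24 0",
)

```text
time: 45.6
eef_pos: [520.0, -13.4, 100.3]
eef_rot: [0.706, 0.045, 0.706, -0.045]
wrist_force: [0.3, -0.7, -2.7]
finger_gap: 11.9
```

```bash
python3 - <<'E'
from h import *
tool(521.4,-14.6,95,82.6)
im=snap("wrist","w40.png")
ccrop('w40.png',200,440,50,270,3.3,'w40c.png')
E
```

```text
t45.60 pos [520.  -13.4 100.3] heading 82.63 tilt 0.01 gap 11.9 F [ 0.3 -0.7 -2.7]
-> shift [ 0.53 -0.1   0.15] turn 0.000
```

View pics/w40c.png

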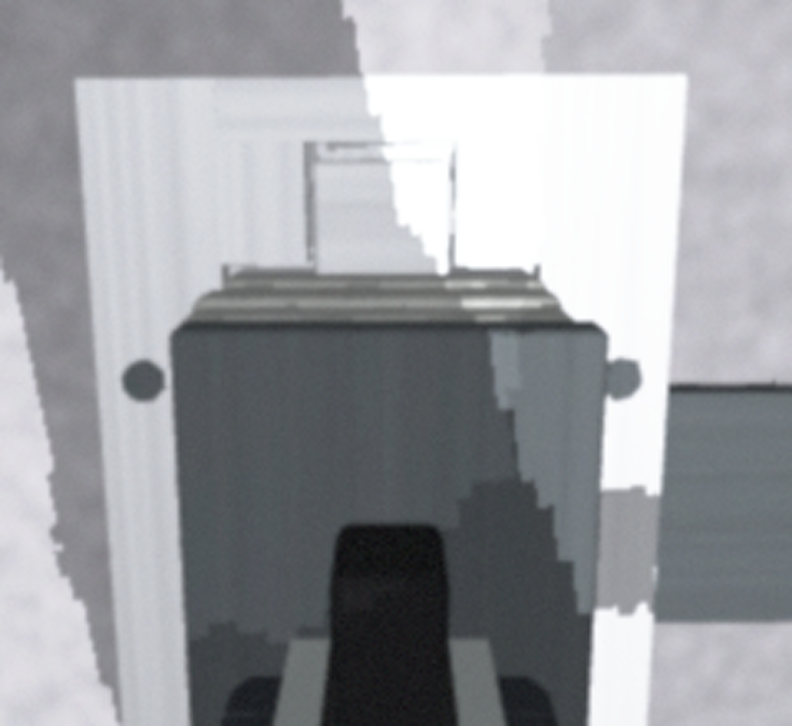

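```bash
python3 - <<'E'
from h import *
place(G((200,50),3.3),[(75,80),(687,75)],[(305,143),(455,143)],[(315,162),(450,162)],[(172,327),(607,325)])
E
```

```text
fit [520.3 -13.4] yaw deg -6.92 res [ 0.1  0.2 -0.5  0.3 -0.3 -0.1  0.7 -0.4]
fit [519.8 -13.4] yaw deg -7.32 res [-0.5  0.   0.5  0. ]
fitz [520. -12.] yaw deg -7.06 z 92.6 res [-0. -0. -0.  0.]
move tool y,z cm: [-0.14 -0.02] turn -0.002
```

drive_tool(
  motion="0.1 -0.12 0 0; 0.2 -0.12 0 0; 0.3 -0.12 0 0; 0.4 -0.12 0 0; 0.4 -0.12 0 0",
)

```text
time: 46.15
eef_pos: [519.7, -14.6, 96.2]
eef_rot: [0.706, 0.045, 0.706, -0.045]
wrist_force: [0.2, -0.4, -2.7]
finger_gap: 12.0
```

drive_tool(
  motion="0.1 0 0 0; 0.15 0 0 0; 0.15 0 0 0",
)

```text
time: 46.45
eef_pos: [519.8, -14.6, 94.9]
eef_rot: [0.706, 0.045, 0.706, -0.045]
wrist_force: [-0.4, -0.1, -0.7]
finger_gap: 11.6
```

drive_tool(
  motion="0.1 0 0 0; 0.15 0 0 0; 0.15 0 0 0",
)

```text
time: 46.75
eef_pos: [519.8, -14.6, 94.9]
eef_rot: [0.706, 0.046, 0.706, -0.045]
wrist_force: [-4.4, 0.1, 10.5]
finger_gap: 11.9
```

```bash
python3 - <<'E'
from h import *
tool(521.4,-14.6,95,82.6)
im=snap("wrist","w41.png")
ccrop('w41.png',200,440,50,270,3.3,'w41c.png')
E
```

```text
t46.75 pos [519.8 -14.6  94.9] heading 82.62 tilt 0.01 gap 11.9 F [-4.4  0.1 10.5]
-> shift [-0.01  0.02  0.16] turn 0.000
```

View pics/w41c.png

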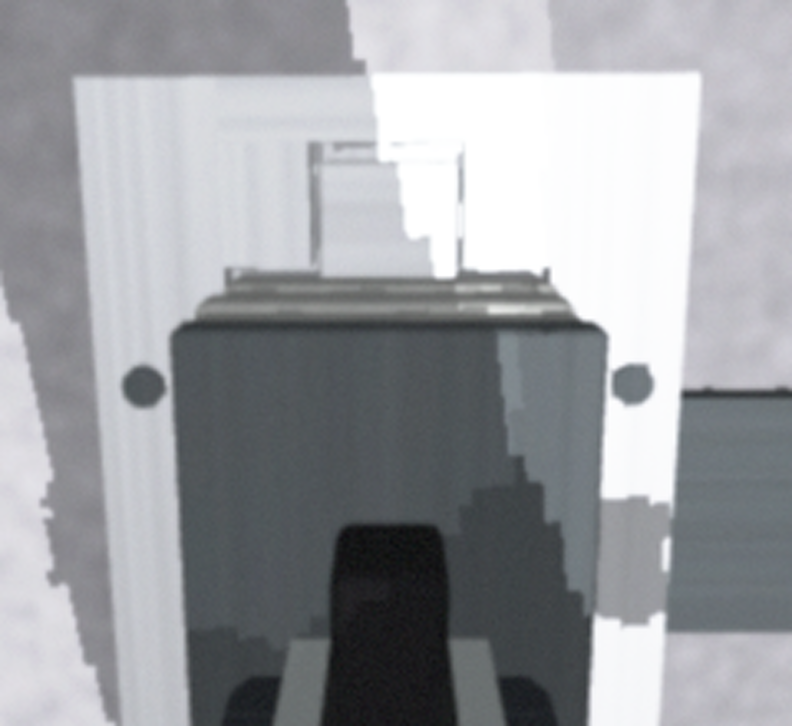

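drive_tool(
  motion="0 0 0 0; 0 0 0 0; 0 0 0 0",
  fingers=4,
)

```text
time: 47.1
eef_pos: [520.0, -14.6, 93.3]
eef_rot: [0.706, 0.046, 0.705, -0.045]
wrist_force: [-0.3, -0.8, 0.4]
finger_gap: 40.0
```

drive_tool(
  motion="-4 0 0 0; -9 0 0 0; -13 0 0 0; -15.8 0 0 0; -15.8 0 0 0; -15.8 0 0 0",
)

```text
time: 47.7
eef_pos: [519.9, -14.6, 251.5]
eef_rot: [0.706, 0.046, 0.705, -0.045]
wrist_force: [-0.0, -0.8, -0.4]
finger_gap: 40.1
```

```bash
python3 - <<'E'
from h import *
im=snap("wrist","w42.png"); 
ccrop('w42.png',255,385,70,260,3,'w42c.png')
tool(675,97,250,82.6)
E
```

```text
t47.75 pos [519.2 -14.6 250.4] heading 82.63 tilt 0.08 gap 40.1 F [0.1 0.3 0.2]
-> shift [ 0.02 13.07 14.02] turn 0.000
```

View pics/w42.png

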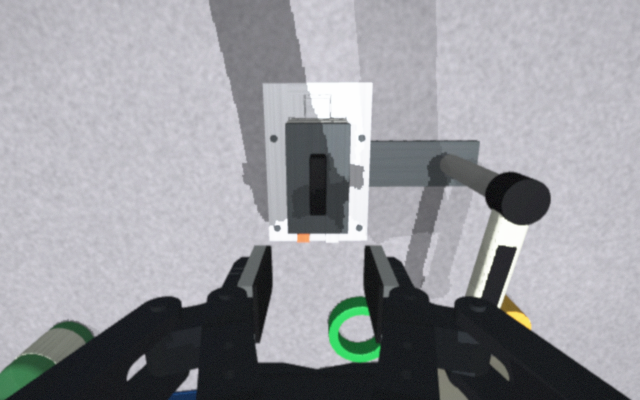

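View pics/w42c.png

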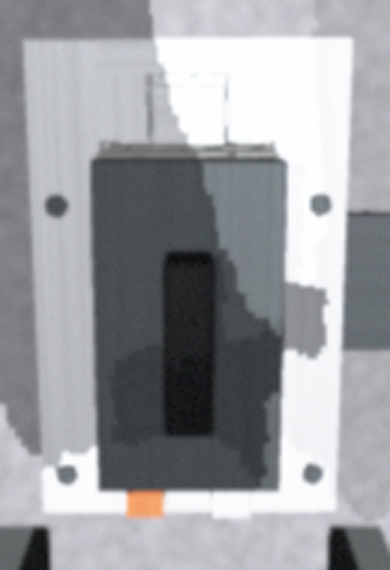

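```bash
python3 - <<'E'
from h import *
w=cam("wrist"); g=G((255,70),3)
R4=lambda z:[(-50,-28,z),(-50,28,z),(50,28,z),(50,-28,z)]
fit(w,g([(92,160),(286,160),(279,490),(100,490)]),R4(90),[520,-14,-.12])
fit(w,g([(23,39),(353,38),(337,511),(44,513)]),[(-85,-55,20),(-85,55,20),(85,55,20),(85,-55,20)],[517,-15,-.1])
E
```

```text
fit [518.  -13.3] yaw deg -7.25 res [-1.  -0.6  1.1 -0.7  0.7  0.8 -0.7  0.9]
fit [518.5 -13.4] yaw deg -7.03 res [ 0.1  0.1 -0.1 -0.1 -0.3  0.1  0.3 -0.1]
```

drive_tool(
  motion="0 3.5 3.5 0; 0 7 7 0; 0 10.5 10.5 0; 0 13 14 0; 0 13 14 0; 0 13 14 0",
  fingers=6,
)

```text
time: 48.35
eef_pos: [674.4, 96.5, 248.1]
eef_rot: [0.704, 0.045, 0.707, -0.046]
wrist_force: [-0.2, -0.3, 0.5]
finger_gap: 60.4
```

```bash
python3 - <<'E'
from h import *
tool(675,97,250,82.6)
im=snap("wrist","w43.png")
E
```

```text
t48.35 pos [674.4  96.5 248.1] heading 82.68 tilt 0.31 gap 60.4 F [-0.2 -0.3  0.5]
-> shift [-0.19  0.06  0.05] turn 0.001
```

View pics/w43.png

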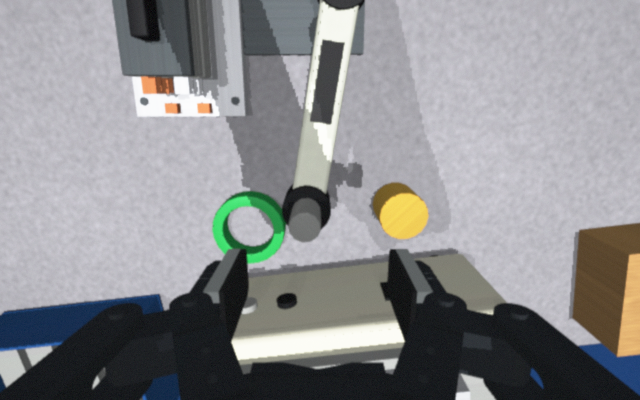

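```bash
python3 - <<'E'
from h import *
w=cam("wrist")
k=px2w(w,(304.5,222),192); print(k)
tool(k[0],k[1],167,82.6)
H=np.array([537.9,130.5]); v=k[:2]-H; print(np.hypot(*v),np.degrees(np.arctan2(v[1],v[0]))+97.03)
E
```

```text
[673.51677171  88.58396392 192.        ]
t48.40 pos [674.1  95.4 249.1] heading 82.60 tilt 0.25 gap 60.0 F [-0.  -0.6 -0.4]
-> shift [ 8.21 -0.66  0.06] turn -0.000
141.94669016398007 79.8548195286105
```

drive_tool(
  motion="2 -0.7 0.1 0; 5 -0.7 0.1 0; 7.5 -0.7 0.1 0; 8.1 -0.7 0.1 0; 8.1 -0.7 0.1 0",
)

```text
time: 48.9
eef_pos: [674.0, 88.0, 169.7]
eef_rot: [0.705, 0.046, 0.706, -0.046]
wrist_force: [0.1, 0.2, 0.5]
finger_gap: 59.8
```

drive_tool(
  motion="0 0 0 0; 0 0 0 0; 0 0 0 0; 0 0 0 0; 0 0 0 0; 0 0 0 0",
  fingers=1.5,
  grip_force=25,
)

```text
time: 49.5
eef_pos: [676.3, 89.4, 172.1]
eef_rot: [0.707, 0.046, 0.705, -0.045]
wrist_force: [-0.9, -0.3, 5.5]
finger_gap: 19.0
```

```bash
python3 - <<'E'
from h import *
tool(675,91,167)
s=manip.state();P=np.array(s["eef_pos"]);M=rot(s["eef_rot"])
H=np.array([537.9,130.5]); v=P[:2]-H; r=np.hypot(*v); a0=np.arctan2(v[1],v[0]); print(r,np.degrees(a0)+97.03)
af=np.radians(-97.03)
for i in range(1,25):
    a=a0+(af-a0)*i/24; d=np.array([*(H+r*np.array([np.cos(a),np.sin(a)])-P[:2]),0]); t=M.T@d/10
    print("0 %.1f %.1f 0;"%(t[1],t[2]),end=" " if i%12 else "\n")
E
```

```text
t49.50 pos [676.3  89.4 172.1] heading 82.63 tilt 0.15 gap 19.0 F [-0.9 -0.3  5.5]
-> shift [ 0.51  0.14 -0.15] turn 0.000
144.39232066830942 80.48270691478442
0 -0.8 -0.2 0; 0 -1.6 -0.4 0; 0 -2.5 -0.6 0; 0 -3.2 -0.9 0; 0 -4.0 -1.3 0; 0 -4.8 -1.7 0; 0 -5.5 -2.1 0; 0 -6.2 -2.6 0; 0 -6.9 -3.1 0; 0 -7.5 -3.6 0; 0 -8.1 -4.2 0; 0 -8.7 -4.9 0;
0 -9.2 -5.5 0; 0 -9.7 -6.2 0; 0 -10.1 -6.9 0; 0 -10.5 -7.7 0; 0 -10.9 -8.4 0; 0 -11.2 -9.2 0; 0 -11.5 -10.0 0; 0 -11.7 -10.8 0; 0 -11.9 -11.6 0; 0 -12.0 -12.5 0; 0 -12.1 -13.3 0; 0 -12.1 -14.2 0;
```

drive_tool(
  motion="0 -0.8 -0.2 0; 0 -1.6 -0.4 0; 0 -2.5 -0.6 0; 0 -3.2 -0.9 0; 0 -4 -1.3 0; 0 -4.8 -1.7 0; 0 -5.5 -2.1 0; 0 -6.2 -2.6 0; 0 -6.9 -3.1 0; 0 -7.5 -3.6 0; 0 -8.1 -4.2 0; 0 -8.7 -4.9 0",
)

```text
time: 50.7
eef_pos: [616.1, 8.5, 171.7]
eef_rot: [0.706, 0.046, 0.705, -0.046]
wrist_force: [1.2, 1.3, 7.5]
finger_gap: 19.1
```

drive_tool(
  motion="0 -0.5 -0.6 0; 0 -1.0 -1.3 0; 0 -1.4 -2.0 0; 0 -1.8 -2.8 0; 0 -2.2 -3.5 0; 0 -2.5 -4.3 0; 0 -2.8 -5.1 0; 0 -3 -5.9 0; 0 -3.2 -6.7 0; 0 -3.3 -7.6 0; 0 -3.4 -8.4 0; 0 -3.4 -9.1 0",
)

```text
time: 51.9
eef_pos: [521.3, -14.6, 171.4]
eef_rot: [0.706, 0.046, 0.705, -0.047]
wrist_force: [1.3, -0.8, 6.7]
finger_gap: 19.0
```

drive_tool(
  motion="0 0 -0.2 0; 0 0 -0.3 0; 0 0 -0.3 0; 0 0 -0.3 0",
)

```text
time: 52.3
eef_pos: [518.4, -14.4, 171.4]
eef_rot: [0.706, 0.046, 0.705, -0.047]
wrist_force: [1.4, -2.0, 6.9]
finger_gap: 18.7
```

```bash
python3 - <<'E'
from h import *
tool(520.5,-13.5,172)
s=manip.state();P=np.array(s["eef_pos"]);H=np.array([537.9,130.5]); v=P[:2]-H
print(np.hypot(*v),np.degrees(np.arctan2(v[1],v[0]))+97.03)
snap("side","s44.png");snap("wrist","w44.png")
E
```

```text
t52.30 pos [518.4 -14.4 171.4] heading 82.49 tilt 0.13 gap 18.7 F [ 1.4 -2.   6.9]
-> shift [-0.06  0.11  0.19] turn 0.000
146.15249121032832 -0.6181499318961841
```

View pics/w44.png

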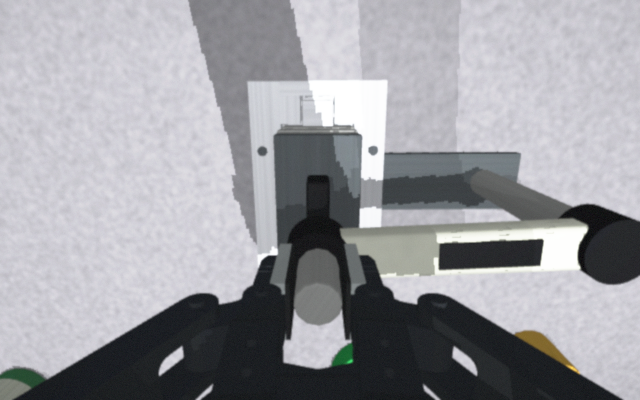

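drive_tool(
  motion="0 0 -0.2 0; 0 0 -0.3 0; 0 0 -0.4 0; 0 0 -0.4 0",
)

```text
time: 52.8
eef_pos: [514.3, -14.0, 171.4]
eef_rot: [0.706, 0.046, 0.705, -0.047]
wrist_force: [1.5, -1.5, 7.4]
finger_gap: 19.1
```

drive_tool(
  motion="0 0 -0.2 0; 0 0 -0.3 0; 0 0 -0.3 0",
)

```text
time: 53.1
eef_pos: [512.1, -13.7, 171.4]
eef_rot: [0.707, 0.045, 0.704, -0.047]
wrist_force: [3.4, -2.0, 5.2]
finger_gap: 19.1
```

```bash
python3 - <<'E'
from h import *
snap("side","s45.png");snap("wrist","w45.png")
E
```

```text
(no output)
```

View pics/w45.png

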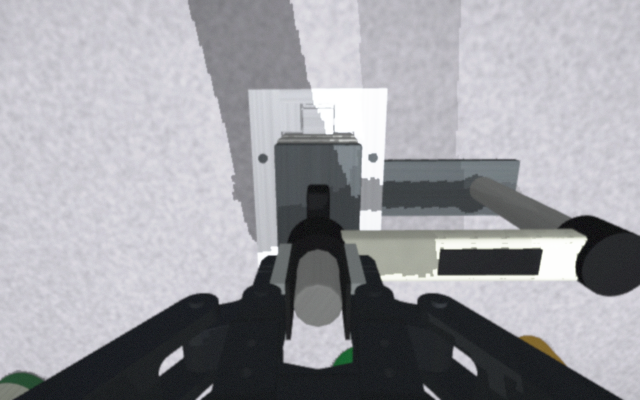

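drive_tool(
  motion="0 0 -0.2 0; 0 0 -0.4 0; 0 0 -0.4 0",
)

```text
time: 53.5
eef_pos: [512.0, -13.7, 171.5]
eef_rot: [0.71, 0.045, 0.701, -0.047]
wrist_force: [12.6, -2.3, -2.6]
finger_gap: 19.2
```

drive_tool(
  motion="0 0 -0.2 0; 0 0 -0.4 0; 0 0 -0.4 0",
)

```text
time: 53.8
eef_pos: [511.4, -13.5, 171.6]
eef_rot: [0.713, 0.045, 0.699, -0.046]
wrist_force: [21.3, -5.1, -10.8]
finger_gap: 18.9
```

```bash
python3 - <<'E'
from h import *
snap("wrist","w46.png")
E
```

```text
(no output)
```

View pics/w46.png

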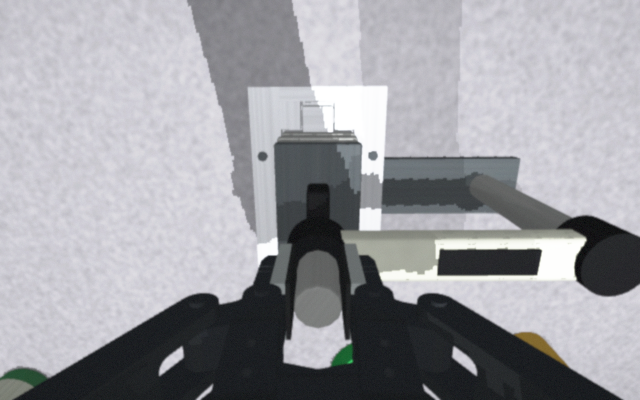

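drive_tool(
  motion="0 0 0.4 0; 0 0 0.7 0; 0 0 0.7 0",
)

```text
time: 54.15
eef_pos: [511.5, -13.6, 171.5]
eef_rot: [0.707, 0.045, 0.704, -0.047]
wrist_force: [2.7, -1.9, 6.7]
finger_gap: 18.9
```

drive_tool(
  motion="0 0 0 0; 0 0 0 0; 0 0 0 0; 0 0 0 0",
  fingers=5,
)

```text
time: 54.55
eef_pos: [509.2, -11.4, 169.7]
eef_rot: [0.705, 0.045, 0.706, -0.046]
wrist_force: [-0.1, 0.3, -0.3]
finger_gap: 50.0
```

drive_tool(
  motion="-3 0 0 0; -7 0 0 0; -11 0 0 0; -12 0 0 0; -12 0 0 0; -12 0 0 0",
)

```text
time: 55.15
eef_pos: [509.1, -11.4, 288.8]
eef_rot: [0.705, 0.045, 0.707, -0.046]
wrist_force: [-0.4, -0.1, -0.2]
finger_gap: 50.2
```

```bash
python3 - <<'E'
from h import *
tool(520,-13,290)
snap("wrist","w47.png");snap("side","s47.png");snap("scene","c47.png")
ccrop('s47.png',220,350,140,260,5,'s47c.png')
E
```

```text
t55.15 pos [509.1 -11.4 288.8] heading 82.63 tilt 0.15 gap 50.2 F [-0.4 -0.1 -0.2]
-> shift [-0.12 -0.02  1.1 ] turn 0.000
```

View pics/w47.png

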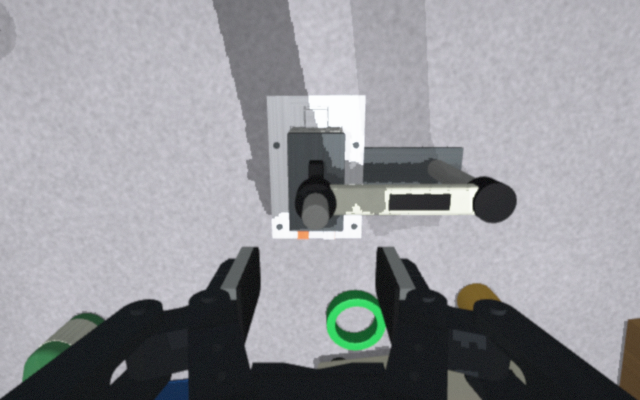

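View pics/s47c.png

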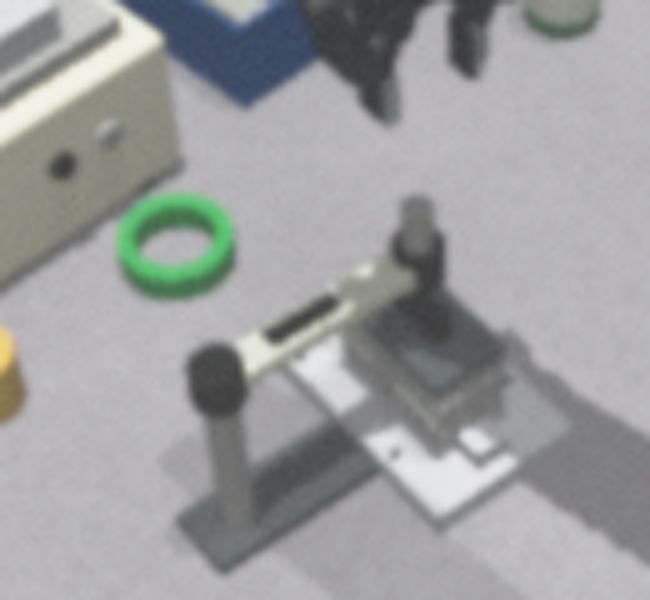

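View pics/c47.png

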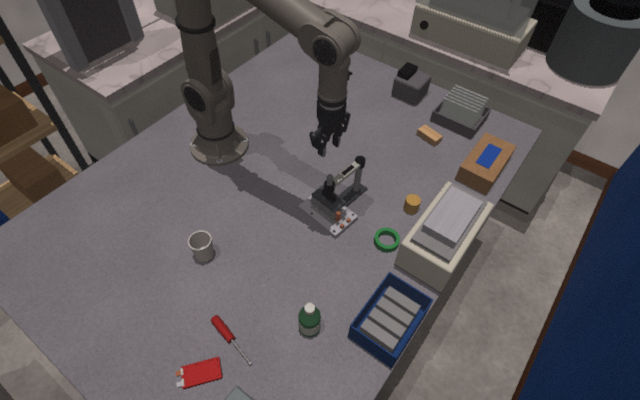

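```bash
python3 - <<'E'
from h import *
w=cam("wrist")
ccrop('w47.png',255,385,85,250,3.5,'w47c.png')
k=px2w(w,(314.5,210),192); f=fit(w,[(267,95.5),(366,96),(362,237.5),(273,238)],[(-85,-55,20),(-85,55,20),(85,55,20),(85,-55,20)],[517,-15,-.1])
H=f[:2]+145*np.array([-np.sin(f[2]),np.cos(f[2])]); v=k[:2]-H; print(k[:2],H,np.hypot(*v),np.degrees(np.arctan2(v[1],v[0])-f[2])+90)
fit(w,[(288,133),(344.5,132.5),(343,230.5),(290.5,231)],[(-50,-28,90),(-50,28,90),(50,28,90),(50,-28,90)],[520,-14,-.1])
E
```

```text
fit [520.  -12.6] yaw deg -7.06 res [ 0.3  0.4 -0.  -0.6 -0.5  0.2  0.2  0. ]
[513.96311708 -13.1644375 ] [537.78138461 131.32478918] 146.4392245804255 -2.2975281506857357
fit [519.1 -12.8] yaw deg -7.01 res [-1.3 -0.3  1.1 -0.2  1.1  0.5 -0.9  0.2]
```

View pics/w47c.png

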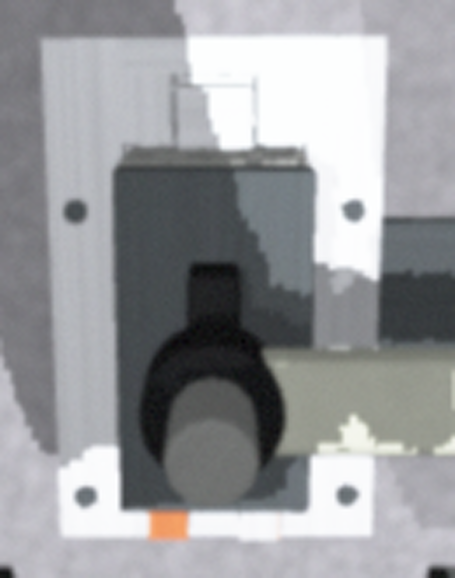

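```bash
python3 -c "
from h import *
print(manip.close_job())"
```

```text
the job is handed in; nothing more can be done
None
```

I finished all the steps and handed the job in at about 55 s. The hand-in reports no verdict, so the checks below are from my own camera measurements.

- **What I did:** I swung the gauge arm aside to about 1.4 rad and seated the carrier flat in the pocket. I then piled all four cells on it with their tabs at the copper contacts, laid the pressure plate on top and swung the arm back to its stop. The red look-alike and the other bystanders were left alone.
- **Plate and pile:** The last wrist picture puts the plate about 1 mm from the pocket centre, with its yaw within 0.1° of the fixture's. Before the plate went on, the top cell also measured about 1 mm off and 0.3° turned. The carrier sits roughly 1 mm toward -x.
- **Gauge arm:** It resisted with about 21 N at the stop. The picture gave -2.3°, which is impossible past the stop; I put it down to calibration error, as the knob stood about 6 mm toward -x of where I expected it.
- **Clearance:** The gripper was about 100 mm above everything, with no force on the wrist.
- **Disagreements on the way:** The fourth cell was about 2 mm off in y before release, so I corrected it. The plate had been knocked a few centimetres mid-run, so I located it again before gripping. Measured tool positions were off by up to about 2 mm, so I centred each part by camera instead.

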